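# Hang up the filler pail by its bail

### The arm

A 6-joint arm with a two-finger parallel gripper is mounted at the origin on the work surface. World frame = base frame: x ahead of the robot, y to its left, z up, the work surface at z = 0. Lengths are in mm, angles in rad, forces in N, time in s.
With the tool pointing down it reaches from about 275 to 1000 mm from the base axis. Payload 8.4 kg.
Tool frame: the origin (TCP) lies midway between the tips of the shut fingers; the grasp point (between the pads) lies grip_depth behind it (grip_depth is the distance from the TCP to the grasp point, in mm); z points along the fingers, y is the line along which they close (so a half turn about z gives the same grasp; the last joint's range is limited). The gripper opens to 85 mm and grips with 20 to 120 N. Pads are 22 mm wide; open, the fingers measure 114 mm over their backs; the gripper's body (76 mm by 85 mm) begins 54 mm behind the grasp point. The pads swing forward as they close: fully open they stand 13 mm farther back than shut.
Start: joints at [1.182, 0.353, 1.633, -0, 1.155, -0.002], TCP at [235.765, 578.829, 231.281] pointing down, gripper open.
Joint ranges: [-2.63, 2.63], [-0.92, 2.1], [0.06, 2.66], [-1.3, 4.44], [0, 2.69], [-3.02, 3.02]. Speed limits (rad/s): [2.22, 2.22, 2.79, 3.14, 3.14, 3.14].

### API

Orientations are given as [roll, pitch, yaw] about the fixed x, y, z axes, in that order (R = Rz(yaw) Ry(pitch) Rx(roll)).
In Python, from rig import * gives the robot as it stands.
- The arm moves only by the shell command python3 -m creep 'ROWS' [FORCE]. ROWS is JSON, a list of rows, each an object of numbers: "x", "y", "z": the shift along the tool's x, y, z in mm; "rx", "ry", "rz": the turn, a rotation vector about the tool's x, y, z in rad; "hand": the finger opening in mm, from 0 to 85.4. A call has 1 to 20 rows; each row shifts and turns the commanded pose from where the row before left it, along the tool's axes as they then stand; what a row does not reach is not made up. A row lasts 1/8 s, in which the tool goes at most 62.5 mm and 10.7 degrees, less where a joint would pass 70% of its speed; a pose out of reach is approached as far as the arm can. A call with a gripper value outside its range is refused whole. The fingers move at their own pace and stop on an object; FORCE is the grip in N (left out, the last holds). Time passes only in rows, so rows that do not move let the fingers close. It gives the time, the measured TCP pose, the force, the opening and the grip force at its end, in the units of the state.
- sense(): the state, without advancing time (a new reading comes with each control period).
- grab_frame(name): name is "side" or "top" or "wrist"; returns the picture (480x640x3 uint8, red, green, blue); there is no depth.
- get_calibration(name): a dict with "K" (3x3 intrinsics, pixels), "R" (3x3) and "t" (3): a world point X has camera coordinates R X + t. Camera axes: x right, y down, z forward; pixel columns grow to the right and rows downward; lengths in mm; the calibration is good to about 2 mm. A picture is of the moment at which its call begins: read the wrist's pose just before it. get_calibration takes no time and is no camera call; for the wrist camera it gives the pose at the moment of the call.
- sign_off(): hands the job in; it is judged then, once.
The state is a dict: "clock": time; "qpos": joint angles; "qvel": joint speeds; "joint_efforts": joint torques, N m; "eef_pos": TCP position; "tcp_rot": TCP orientation; "contact_force": force on the tool from outside, world axes, zero at the start; "wrist_torque": the same for the moment, N m; "opening": opening from 0.0 (shut) to 1.0 (fully open); "grasp_force": force on a finger pad.
Only numpy, scipy, OpenCV 4.12 (cv2) and the standard library are available. Lean on these libraries where they do the work, as an engineer would, in place of code of your own. Each camera call takes 0.05 s, during which the arm holds its last target. There are 200 camera calls.

### The job

Clear the pail with the blue lid off the plastering bench: swing its folded-down wire bail upright while the pail stands on the bench, lift the pail by the bail's grip, keeping it upright, and hang it gently on both prongs of the steel hook under the rack's shelf, then let go so that it hangs still. The arm must not knock against the rack or shelf, and the orange-lidded pail and everything else on the bench stay where they are.

Things in the scene. Friction and masses are not known exactly. Their poses are not given: they have to be found in the camera images.
- blue_pail: White plastic filler pail with blue lid and blue bands: 140 mm high, lid 128 mm across, foot 100 mm, 0.5 to 0.9 kg. Origin: centre of its underside, z up. Ears at y = +-72 mm, 119 mm up; the bail hinges on the line through them and starts folded down over the -x side. Loose: it slides or tips if pushed.
- blue_grip (a point): Centre of the black grip on the blue pail's bail: cylinder 16 mm thick, 40 mm long, parallel to the pail's y, 80 mm from the hinge line. 4.4 mm wire goes on from its ends; bail upright, mm across/below the grip's centre: 20/0, 40/7.5, 57/24, 68/54, 68/80 (ear). Upright, the grip is 199 mm above the pail's underside, with 51 mm free between grip and lid.
- blue_bail (a joint): Angle of the blue pail's bail (rad): 0 folded fully down against the wall on the pail's -x side (sloping 0.62 rad below level), 0.62 level, 2.19 upright, more leans to +x. It turns stiffly in its ears (0.032 N m, about 0.4 N at the grip) and stays at whatever angle it is left.
- hook: Black steel twin-prong hook, fixed to the rail of the rack at a place that varies. Origin on the rail's face midway between the prongs; x points into the rail, y along it. Prongs of 9 mm bar at y = +-36 mm reach out along -x with a shallow dip 70 mm out and a red upturned tip 97 mm out, its top 19 mm above the seat and the bar 9 mm below it. Nothing stands between the prongs.
- hook_seat (a point): Midway between the prongs, 70 mm out from the rail's face, level with the top of the prongs in their dip, where the bail's wire rests; 260 mm above the bench. When the pail hangs on both prongs the centre of its grip is about 8 mm above this point.
- rack: Fixed timber rack; origin on the bench under the rail's front face, axes as the hook's. Rail 440 mm long, 235 to 305 mm up. Shelf 460 mm long, underside 425 mm up, overhangs the rail's face 90 mm, stock to 550: an upright gripper over the hook hits it, one leaning 35 to 50 degrees away from the rack clears it. Posts behind the rail at y = +-180 mm, feet 30 mm high reach to x = -50 mm. Open below.
- orange_pail: White plastic filler pail with orange lid and orange bands: 140 mm high, lid 128 mm across, foot 100 mm, 0.65 kg. Origin: centre of its underside, z up. Ears at y = +-72 mm, 119 mm up; the bail hinges on the line through them and starts folded down over the -x side. Leave alone. About 360 mm from the blue one; which is on the left varies.
- tape_measure: round blue tape measure, 72 mm across, 34 mm high, origin at the centre of its underside; leave alone.
- cutter: blue cutter knife lying flat between the pails, 170 mm long, 30 wide, 18 high, origin at the centre of its underside; leave alone.
- filling_knife: filling knife with a wooden handle, 230 mm long, blade 100 mm wide, 24 mm high, origin on the bench under the root of the blade; leave alone.
- offcut: triangular plasterboard offcut, about 150 mm a side, 12.5 mm thick, origin at the centre of its underside; leave alone.
- tape_roll: roll of white joint tape lying flat, 90 mm across, 50 mm high, origin at the centre of its underside; leave alone.
- rasp: plasterboard rasp with a blue handle, 255 mm long, 46 wide, 37 high, origin on the bench near its middle; leave alone.

How it is judged:
By the outcome, as a careful person would: the job done as asked, in the order asked, and still so for the second after the job is handed in, with the robot touching nothing.
It also fails if it takes over 62 s, if anything falls off the work surface, if the arm or the gripper's body presses on something with over 40 N, if the wrist force passes 120 N, or if a joint passes its speed limit or range.

## Working session

There is one attempt and no reset: what is moved stays moved. The work goes in short steps, Python scripts to look and compute and a shell command to move; the robot and the scene stay as the last step left them, time stands still between calls to the robot, and variables do not carry over. Pictures are saved under pics/ and viewed, at most 10 in all, crops included, and the job is handed in when it is done.

```bash
mkdir -p pics; ls; python3 - <<'E'
from rig import *
import cv2
s=sense();print(s)
for n in("side","top"):
    f=grab_frame(n);cv2.imwrite(f"pics/{n}0.png",f[:,:,::-1]);c=get_calibration(n)
    print(n,c["K"].round(1).tolist(),(-c["R"].T@c["t"]).round(0),c["R"].round(2).tolist())
E
```

```text
pics
{'clock': 0.0, 'qpos': array([ 1.18156641e+00,  3.53674961e-01,  1.63410965e+00,  1.39430221e-05,
        1.15520768e+00, -2.39790985e-03]), 'qvel': array([-0.00154117,  0.00098353, -0.00072313,  0.00024866,  0.0001519 ,
       -0.00189048]), 'joint_efforts': array([ 7.36696547e-04, -6.05252981e+01, -3.42062545e+01,  2.97056170e-05,
        9.36709024e-03,  1.08424169e-05]), 'eef_pos': array([235.60318993, 578.38911011, 230.55541205]), 'tcp_rot': array([-3.14019304e+00, -1.61044697e-05,  2.75475500e+00]), 'contact_force': array([-0.71377393, -0.65200454, -0.78357622]), 'wrist_torque': array([-0.0469827 , -0.01191555, -0.04490536]), 'grasp_force': 0.0, 'opening': 1.000671969854502}
side [[491.7, 0.0, 314.5], [0.0, 491.7, 241.1], [0.0, 0.0, 1.0]] [ 726. -443. 1470.] [[0.89, 0.45, -0.0], [0.43, -0.85, -0.31], [-0.14, 0.28, -0.95]]
top [[603.2, 0.0, 320.0], [0.0, 603.2, 237.1], [0.0, 0.0, 1.0]] [ 144.  -69. 1965.] [[-0.03, -1.0, 0.0], [-0.98, 0.03, -0.21], [0.21, -0.01, -0.98]]
```

View pics/side0.png

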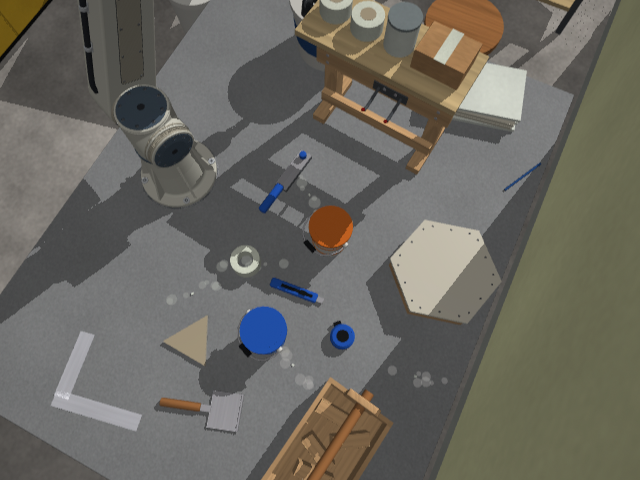

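View pics/top0.png

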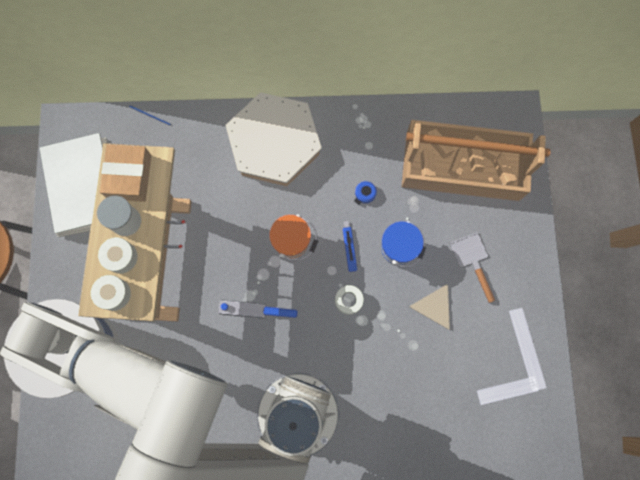

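The side view shows the blue lid at (264,330), its black grip at (244,350), and the red hook tips near (366,107) and (386,122). The top view shows the lid at (403,243) and the tips at (181,222) and (178,246). Next I'll measure these.

```bash
cat > h.py <<'E'
import numpy as np,cv2
from rig import *
def ray(c,p):
    d=c["R"].T@np.linalg.solve(c["K"],[p[0],p[1],1.]);return -c["R"].T@c["t"],d/np.linalg.norm(d)
def onz(c,p,z):
    o,d=ray(c,p);return o+d*(z-o[2])/d[2]
def tri(rs):
    A=sum(np.eye(3)-np.outer(d,d) for o,d in rs);b=sum((np.eye(3)-np.outer(d,d))@o for o,d in rs);return np.linalg.solve(A,b)
def proj(c,X):
    v=c["K"]@(c["R"]@np.asarray(X,float)+c["t"]);return v[:2]/v[2]
def blobs(f,lo,hi,amin,roi=None):
    m=cv2.inRange(cv2.cvtColor(f,cv2.COLOR_RGB2HSV),np.array(lo),np.array(hi))
    if roi:
        k=np.zeros_like(m);k[roi[1]:roi[3],roi[0]:roi[2]]=1;m=m*k
    n,l,s,c=cv2.connectedComponentsWithStats(m)
    return [(c[i].round(1),s[i].tolist(),l==i) for i in range(1,n) if s[i][4]>=amin]
E
python3 - <<'E'
from h import *
C={};P={}
for n,roi in(("side",(225,290,300,365)),("top",(370,210,440,280))):
    f=cv2.cvtColor(cv2.imread(f"pics/{n}0.png"),cv2.COLOR_BGR2RGB);c=get_calibration(n);C[n]=c
    for ce,s,m in blobs(f,(105,150,120),(125,255,255),300,roi):
        print(n,"blue",ce,s,onz(c,ce,140).round(1))
    for r,nm in(((340,70,420,140),"s"),((165,200,200,260),"t")):
        if (nm=="s")==(n=="side"):
            for lo,hi in(((0,120,60),(6,255,255)),((172,120,60),(180,255,255))):
                for ce,s,m in blobs(f,lo,hi,2,r): print(n,"red",ce,s,onz(c,ce,274).round(1))
    if n=="side":
        for ce,s,m in blobs(f,(0,0,0),(180,255,45),15,roi): print("black",ce,s,onz(c,ce,75).round(1))
    else:
        for ce,s,m in blobs(f,(0,0,0),(180,255,45),8,(370,200,440,290)): print("black",ce,s,onz(c,ce,75).round(1))
    x0,y0=roi[0]-10,roi[1]-10
    cr=cv2.resize(f[y0:y0+95,x0:x0+95],None,fx=4,fy=4,interpolation=cv2.INTER_CUBIC);globals()[n]=cr
rk=cv2.resize(cv2.cvtColor(cv2.imread("pics/side0.png"),cv2.COLOR_BGR2RGB)[60:155,340:435],None,fx=4,fy=4)
cv2.imwrite("pics/c1.png",np.hstack([side,top])[:,:,::-1])
E
```

```text
side blue [262.9 329.9] [240, 307, 47, 47, 1758] [ 516.3 -338.6  140. ]
side red [362.8 109. ] [361, 108, 4, 3, 10] [493.4 319.  274. ]
side red [384.9 120.9] [384, 120, 3, 3, 8] [564.6 311.8 274. ]
black [244.6 349.8] [239, 343, 13, 14, 78] [ 486.8 -404.8   75. ]
top blue [402.3 241.6] [383, 222, 40, 40, 1246] [ 511.5 -339.8  140. ]
top red [182.5 221.5] [182, 221, 2, 2, 4] [562.7 309.8 274. ]
top red [179.5 246. ] [179, 246, 2, 1, 2] [490.9 317.1 274. ]
```

View pics/c1.png

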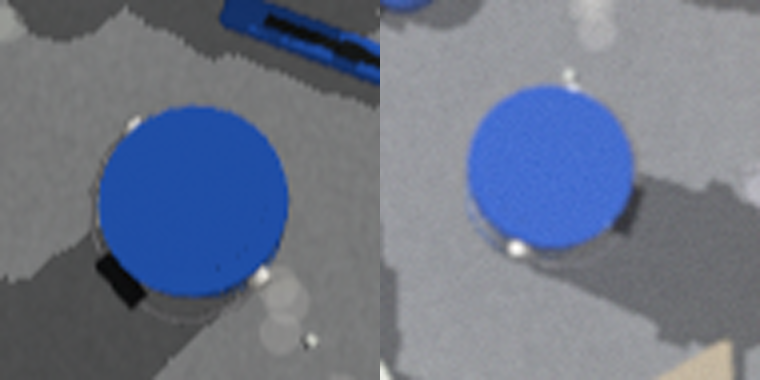

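The lid centre is about (514,-339) and the grip about (487,-405,75), which is 71 mm out. The tips are 72 mm apart, as expected. Now I'll refine the axis with the ears and check `grip_depth` and the nearby obstacles.

```bash
python3 - <<'E'
from h import *
import rig
print([n for n in dir(rig) if not n.startswith('_')], getattr(rig,'grip_depth',None))
s,t=get_calibration("side"),get_calibration("top")
def az(a,b): return np.degrees(np.arctan2(*(b-a)[1::-1])).round(1)
a,b=onz(s,(280.4,348.5),119),onz(s,(248.8,311),119);print("ears side",a.round(),b.round(),az(a,b),np.linalg.norm(a-b))
# crop origin top = (360,200)
a,b=onz(t,(360+135/4+.3,200+248/4),119),onz(t,(360+191/4,200+80/4),119);print("ears top",a.round(),b.round(),az(b,a),np.linalg.norm(a-b))
g=tri([ray(s,(244.6,349.8)),ray(t,(360+248/4,200+210/4))]);print("grip tri",g)
tA=tri([ray(s,(362.8,109)),ray(t,(179.5,246))]);tB=tri([ray(s,(384.9,120.9)),ray(t,(182.5,221.5))]);print("tips",tA.round(),tB.round(),az(tB,tA))
for n,p in(("blade",(470,250)),("bladeTL",(452,240)),("bladeTR",(487,263)),("knifeend",(491,301)),("offcutTR",(450,285)),("box BL",(405,188)),("box BR",(528,197))): print(n,onz(t,p,20).round())
for n,p in(("shelfTR",(174,148)),("shelfBR",(163,319)),("shelfTL",(107,146))): print(n,onz(t,p,445).round())
E
```

```text
['MotionError', 'get_calibration', 'grab_frame', 'grip_depth', 'sense', 'sign_off'] 18.700000000000003
ears side [ 579. -360.  119.] [ 453. -309.  119.] 158.0 135.61405153333996
ears top [ 452. -313.  119.] [ 585. -364.  119.] 159.1 141.9933223085248
grip tri [ 486.96536356 -406.86890588   82.45734694]
tips [492. 319. 273.] [564. 311. 274.] 173.8
blade [ 501. -578.   20.]
bladeTL [ 536. -522.   20.]
bladeTR [ 456. -630.   20.]
knifeend [ 332. -632.   20.]
offcutTR [ 387. -504.   20.]
box BL [ 719. -378.   20.]
box BR [ 675. -787.   20.]
shelfTR [722. 297. 445.]
shelfBR [271. 316. 445.]
shelfTL [733. 476. 445.]
```

```bash
python3 -m creep '[{"x":-7,"y":-51,"z":-14},{"x":-7,"y":-51,"z":-14},{"x":-7,"y":-51,"z":-14},{"x":-7,"y":-51,"z":-14},{"x":-7,"y":-51,"z":-14},{"x":-46,"y":-30},{"x":-46,"y":-30},{"x":-46,"y":-30},{"x":-46,"y":-30},{"x":-46,"y":-30},{"x":-46,"y":-30}]'; python3 -c "
from rig import *;s=sense();print(s['qpos'].round(2),s['eef_pos'].round(),s['tcp_rot'].round(2))"
```

```text
[ 1.18  0.35  1.63 -0.    1.16 -0.  ] [236. 578. 231.] [-3.14  0.    2.75]schema error: expected keys x, y, z, rx, ry, rz, hand
```

```bash
python3 -m creep '[{"x":0,"y":-54,"z":-14,"rx":0,"ry":0,"rz":0,"hand":85},{"x":0,"y":-54,"z":-14,"rx":0,"ry":0,"rz":0,"hand":85},{"x":0,"y":-54,"z":-14,"rx":0,"ry":0,"rz":0,"hand":85},{"x":0,"y":-54,"z":-14,"rx":0,"ry":0,"rz":0,"hand":85},{"x":0,"y":-54,"z":-14,"rx":0,"ry":0,"rz":0,"hand":85},{"x":-45,"y":-23,"z":0,"rx":0,"ry":0,"rz":0,"hand":50},{"x":-45,"y":-23,"z":0,"rx":0,"ry":0,"rz":0,"hand":50},{"x":-45,"y":-23,"z":0,"rx":0,"ry":0,"rz":0,"hand":50},{"x":-45,"y":-23,"z":0,"rx":0,"ry":0,"rz":0,"hand":50},{"x":-45,"y":-23,"z":0,"rx":0,"ry":0,"rz":0,"hand":50},{"x":-45,"y":-23,"z":0,"rx":0,"ry":0,"rz":0,"hand":50},{"x":-45,"y":-23,"z":0,"rx":0,"ry":0,"rz":0,"hand":50}]'; python3 -c "
from rig import *;s=sense();print(s['qpos'].round(2),s['eef_pos'].round(),s['tcp_rot'].round(2))"
```

```text
clock: 1.6
eef_pos: [365.6, 59.2, 301.3]
tcp_rot: [3.141, 0.0, 2.754]
contact_force: [0.5, 0.5, -0.2]
opening: 0.589
grasp_force: 0.0
[ 0.16 -0.14  2.04  0.    1.25 -1.03] [366.  59. 301.] [3.14 0.   2.75]
```

```bash
python3 -m creep '[{"x":-15,"y":-40,"z":0,"rx":0,"ry":0,"rz":0,"hand":50},{"x":-15,"y":-40,"z":0,"rx":0,"ry":0,"rz":0,"hand":50},{"x":-15,"y":-40,"z":0,"rx":0,"ry":0,"rz":0,"hand":50},{"x":-15,"y":-40,"z":0,"rx":0,"ry":0,"rz":0,"hand":50},{"x":-15,"y":-40,"z":0,"rx":0,"ry":0,"rz":0,"hand":50},{"x":-15,"y":-40,"z":0,"rx":0,"ry":0,"rz":0,"hand":50},{"x":-15,"y":-40,"z":0,"rx":0,"ry":0,"rz":0,"hand":50},{"x":-15,"y":-40,"z":0,"rx":0,"ry":0,"rz":0,"hand":50},{"x":-15,"y":-40,"z":0,"rx":0,"ry":0,"rz":0,"hand":50},{"x":-15,"y":-40,"z":0,"rx":0,"ry":0,"rz":0,"hand":50},{"x":-32,"y":-38,"z":0,"rx":0,"ry":0,"rz":0,"hand":50},{"x":-32,"y":-38,"z":0,"rx":0,"ry":0,"rz":0,"hand":50},{"x":-32,"y":-38,"z":0,"rx":0,"ry":0,"rz":0,"hand":50},{"x":-32,"y":-38,"z":0,"rx":0,"ry":0,"rz":0,"hand":50},{"x":0,"y":0,"z":0,"rx":-0.15,"ry":0,"rz":0,"hand":50},{"x":0,"y":0,"z":0,"rx":-0.15,"ry":0,"rz":0,"hand":50}]'; python3 -c "
from rig import *;s=sense();print(s['qpos'].round(2),s['eef_pos'].round(),s['tcp_rot'].round(2))"
```

```text
clock: 3.6
eef_pos: [414.6, -555.3, 301.2]
tcp_rot: [2.837, 0.001, 2.756]
contact_force: [0.4, -0.0, 0.0]
opening: 0.589
grasp_force: 0.0
[-1.05  0.52  1.27  0.24  1.55 -2.26] [ 415. -555.  301.] [2.84 0.   2.76]
```

```bash
python3 -m creep '[{"x":0,"y":0,"z":0,"rx":-0.15,"ry":0,"rz":0,"hand":50},{"x":0,"y":0,"z":0,"rx":-0.15,"ry":0,"rz":0,"hand":50},{"x":0,"y":0,"z":0,"rx":-0.15,"ry":0,"rz":0,"hand":50},{"x":0,"y":0,"z":0,"rx":-0.15,"ry":0,"rz":0,"hand":50},{"x":0,"y":0,"z":0,"rx":-0.15,"ry":0,"rz":0,"hand":50},{"x":0,"y":0,"z":0,"rx":-0.15,"ry":0,"rz":0,"hand":50},{"x":0,"y":0,"z":0,"rx":0,"ry":0,"rz":0,"hand":50}]'; python3 - <<'E'
from h import *
s=sense();print(s['qpos'].round(2),s['eef_pos'].round(),s['tcp_rot'].round(2))
c=get_calibration("wrist");f=grab_frame("wrist");cv2.imwrite("pics/w1.png",f[:,:,::-1])
print(-c["R"].T@c["t"],c["R"][2])
for n,X in(("lid",(515,-338,140)),("grip",(491,-398.5,72.5))): print(n,proj(c,X).round())
E
```

```text
clock: 4.47
eef_pos: [413.2, -555.3, 296.8]
tcp_rot: [1.937, -0.005, 2.753]
contact_force: [-0.1, 0.4, -0.2]
opening: 0.589
grasp_force: 0.0
[-1.24  0.92  0.98  0.82  2.15 -2.3 ] [ 413. -555.  297.] [ 1.94 -0.01  2.75]
[ 299.43394296 -653.40833212  348.28135655] [ 0.5839233   0.73422112 -0.34634221]
lid [260. 206.]
grip [161. 214.]
```

View pics/w1.png

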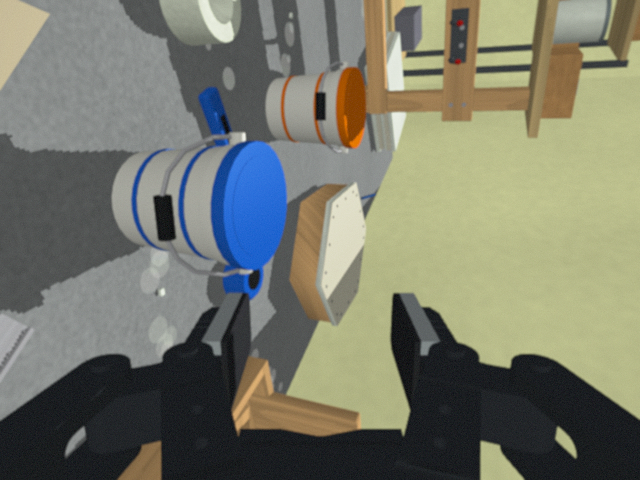

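In the wrist view the grip is at (165,217), against a predicted (161,214), so the estimate holds. I'll shut the fingers, come in under the grip and stop short first.

```bash
python3 -m creep '[{"x":-3,"y":-44,"z":33,"rx":0,"ry":0,"rz":0,"hand":0},{"x":-3,"y":-44,"z":33,"rx":0,"ry":0,"rz":0,"hand":0},{"x":-3,"y":-44,"z":34,"rx":0,"ry":0,"rz":0,"hand":0},{"x":-4,"y":-43,"z":34,"rx":0,"ry":0,"rz":0,"hand":0},{"x":0,"y":0,"z":25,"rx":0,"ry":0,"rz":0,"hand":0},{"x":0,"y":0,"z":25,"rx":0,"ry":0,"rz":0,"hand":0},{"x":0,"y":0,"z":0,"rx":0,"ry":0,"rz":0,"hand":0},{"x":0,"y":0,"z":0,"rx":0,"ry":0,"rz":0,"hand":0}]'; python3 - <<'E'
from h import *
from scipy.spatial.transform import Rotation as Ro
s=sense();print(s['qpos'].round(2),s['eef_pos'].round(1),s['tcp_rot'].round(3))
R=Ro.from_euler('xyz',s['tcp_rot']).as_matrix();print("tool axes d", R.T@(np.array([491,-398,43])-s['eef_pos']))
c=get_calibration("wrist");f=grab_frame("wrist");cv2.imwrite("pics/w2.png",f[:,:,::-1])
for n,X in(("lid",(515,-338,140)),("grip",(491,-398.5,72.5)),("tcp",s['eef_pos'])): print(n,proj(c,X).round())
E
```

```text
clock: 5.52
eef_pos: [467.4, -461.2, 73.1]
tcp_rot: [1.945, 0.003, 2.756]
contact_force: [-0.3, -0.6, 0.5]
opening: 0.0
grasp_force: 0.0
[-1.14  1.07  1.22  0.77  1.81 -2.54] [ 467.4 -461.2   73.1] [1.945 0.003 2.756]
tool axes d [ 1.96220549 -3.34398237 73.78129468]
lid [509. 240.]
grip [368. 259.]
tcp [321. 316.]
```

View pics/w2.png

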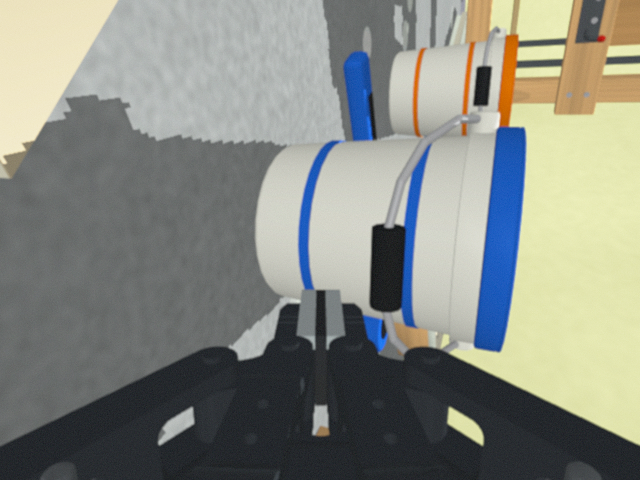

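The grip appears at (388,267), about 9 mm higher than assumed. That matches the earlier triangulation, so the bail starts slightly off the wall. I'll adjust, slide under it and lift along the arc.

```bash
python3 -m creep '[{"x":1,"y":1,"z":22,"rx":0,"ry":0,"rz":0,"hand":0},{"x":1,"y":1,"z":22,"rx":0,"ry":0,"rz":0,"hand":0},{"x":0,"y":0,"z":12,"rx":0,"ry":0,"rz":0,"hand":0},{"x":0,"y":0,"z":8,"rx":0,"ry":0,"rz":0,"hand":0},{"x":0,"y":0,"z":0,"rx":0,"ry":0,"rz":0,"hand":0},{"x":0,"y":0,"z":0,"rx":0,"ry":0,"rz":0,"hand":0}]' && python3 -m creep '[{"x":0,"y":6.7,"z":-6.3,"rx":0,"ry":0,"rz":0,"hand":0},{"x":0,"y":7.3,"z":-5.5,"rx":0,"ry":0,"rz":0,"hand":0},{"x":0,"y":8,"z":-4.7,"rx":0,"ry":0,"rz":0,"hand":0},{"x":0,"y":0,"z":0,"rx":0,"ry":0,"rz":0,"hand":0}]'; python3 - <<'E'
from h import *
s=sense();print(s['qpos'].round(2),s['eef_pos'].round(1),s['tcp_rot'].round(3))
f=grab_frame("wrist");cv2.imwrite("pics/w3.png",f[:,:,::-1])
E
```

```text
clock: 6.32
eef_pos: [487.8, -404.1, 50.4]
tcp_rot: [1.942, 0.001, 2.754]
contact_force: [-0.3, -0.1, -0.5]
opening: -0.0
grasp_force: 0.0
clock: 6.82
eef_pos: [485.2, -411.1, 77.7]
tcp_rot: [1.943, 0.002, 2.754]
contact_force: [-0.7, -2.0, -0.3]
opening: 0.0
grasp_force: 1.2
[-1.1   1.02  1.33  0.8   1.75 -2.56] [ 485.2 -411.1   77.7] [1.943e+00 2.000e-03 2.754e+00]
```

View pics/w3.png

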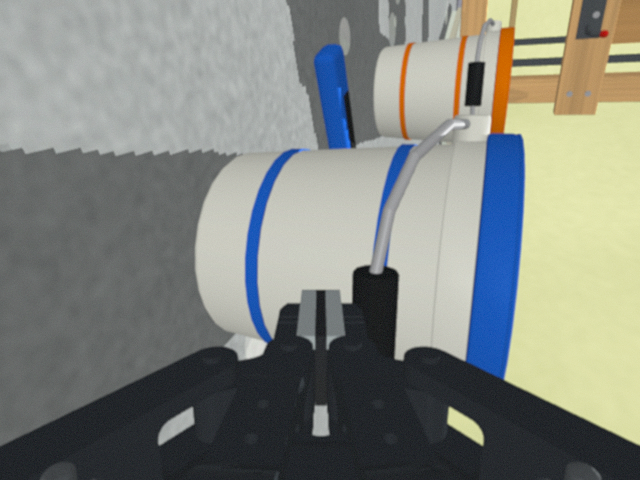

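The view shows the fingers touching the underside of the grip at about (375,310). I'll keep lifting along the arc.

```bash
python3 -m creep '[{"x":0,"y":8.4,"z":-3.8,"rx":0,"ry":0,"rz":0,"hand":0},{"x":0,"y":8.8,"z":-2.7,"rx":0,"ry":0,"rz":0,"hand":0},{"x":0,"y":9,"z":-1.7,"rx":0,"ry":0,"rz":0,"hand":0},{"x":0,"y":9.2,"z":-0.6,"rx":0,"ry":0,"rz":0,"hand":0},{"x":0,"y":9.2,"z":0.4,"rx":0,"ry":0,"rz":0,"hand":0},{"x":0,"y":9,"z":1.5,"rx":0,"ry":0,"rz":0,"hand":0},{"x":0,"y":8.9,"z":2.5,"rx":0,"ry":0,"rz":0,"hand":0},{"x":0,"y":0,"z":0,"rx":0,"ry":0,"rz":0,"hand":0}]'; python3 - <<'E'
from h import *
s=sense();print(s['qpos'].round(2),s['eef_pos'].round(1),s['tcp_rot'].round(3))
c=get_calibration("side");f=grab_frame("side")
for ce,st,m in blobs(f,(105,150,120),(125,255,255),300,(225,290,300,365)): print(ce,onz(c,ce,140).round(1))
w=grab_frame("wrist");a=cv2.resize(f[285:365,225:305],(480,480),interpolation=cv2.INTER_CUBIC)
cv2.imwrite("pics/w4.png",np.hstack([a,cv2.resize(w,(320,240)).copy() if 0 else cv2.copyMakeBorder(cv2.resize(w,(320,240)),0,240,0,0,cv2.BORDER_CONSTANT)])[:,:,::-1])
E
```

```text
clock: 7.88
eef_pos: [492.4, -392.7, 137.3]
tcp_rot: [1.942, 0.001, 2.755]
contact_force: [-0.7, -2.4, 0.2]
opening: 0.003
grasp_force: 1.0
[-1.08  0.93  1.38  0.82  1.77 -2.52] [ 492.4 -392.7  137.3] [1.942e+00 1.000e-03 2.755e+00]
[270.4 323.1] [ 525.7 -313.5  140. ]
```

View pics/w4.png

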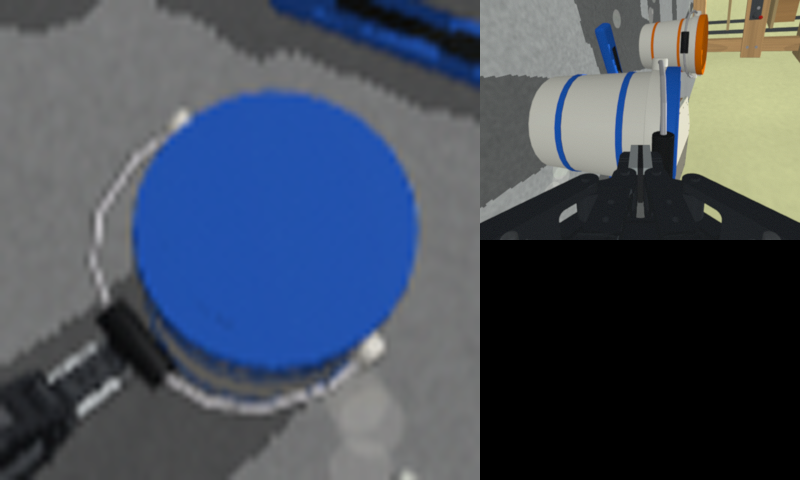

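The lid centre in the side view has moved to (270,323), so the pail slid about 27 mm. The grip is now at (248,342). I need to know the real bail angle before going on.

```bash
python3 - <<'E'
from h import *
c=get_calibration("side");t=get_calibration("top")
for z in range(90,190,10):
    g=onz(c,(247.8,342.2),z);d=g-np.array([525.7,-313.5,119]);print(z,g.round(),np.linalg.norm(d).round(1),np.degrees(np.arctan2(-d[1],-d[0])).round())
f=grab_frame("top")
for ce,st,m in blobs(f,(105,150,120),(125,255,255),300,(370,200,440,280)): print("top",ce,st,onz(t,ce,140).round(1))
a,b=onz(c,(225+372/6,285+348/6),119),onz(c,(225+181/6,285+117/6),119);print(a,b,np.degrees(np.arctan2(*(b-a)[1::-1])))
w=grab_frame("wrist");wc=get_calibration("wrist");cv2.imwrite("pics/w5.png",w[200:480,200:520,::-1])
print(wc["K"][0,0])
p=sense()["eef_pos"];print(p)
E
```

```text
90 [ 487. -383.   90.] 84.7 61.0
100 [ 489. -384.  100.] 81.4 62.0
110 [ 491. -384.  110.] 79.3 64.0
120 [ 492. -384.  120.] 78.4 65.0
130 [ 494. -385.  130.] 78.8 66.0
140 [ 496. -385.  140.] 80.6 67.0
150 [ 498. -386.  150.] 83.5 69.0
160 [ 499. -386.  160.] 87.5 70.0
170 [ 501. -387.  170.] 92.5 71.0
180 [ 503. -387.  180.] 98.3 73.0
top [394.4 237.9] [375, 219, 40, 39, 1219] [ 523.9 -316.   140. ]
[ 588.18681443 -338.65800392  119.        ] [ 460.2959575  -285.00464219  119.        ] 157.2407518105434
428.4610526828168
[ 491.9848279  -393.15176209  136.29793538]
```

View pics/w5.png

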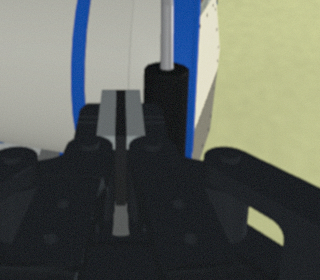

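```bash
cat >> h.py <<'E'
from scipy.spatial.transform import Rotation as Ro
def delta(P):
    s=sense();R=Ro.from_euler('xyz',s['tcp_rot']).as_matrix();return (R.T@(np.asarray(P)-s['eef_pos'])).round(1)
def tz(): return Ro.from_euler('xyz',sense()['tcp_rot']).as_matrix()[:,2]
E
python3 -m creep '[{"x":0,"y":0,"z":-20,"rx":0,"ry":0,"rz":0,"hand":0},{"x":0,"y":0,"z":-30,"rx":0,"ry":0,"rz":0,"hand":40},{"x":0,"y":0,"z":0,"rx":0,"ry":0,"rz":0,"hand":40},{"x":0,"y":0,"z":0,"rx":0,"ry":0,"rz":0,"hand":40}]'
python3 - <<'E'
from h import *
G=np.array([496.3,-384.3,148]);print(delta(G+12*tz()),tz())
w=grab_frame("wrist");c=get_calibration("wrist");print(proj(c,G),proj(c,(525,-315,140)))
cv2.imwrite("pics/w6.png",w[:,:,::-1])
m=cv2.inRange(w,(0,0,0),(45,45,45));m[300:]=0
n,l,s,ce=cv2.connectedComponentsWithStats(m)
print([(ce[i].round(),s[i].tolist()) for i in range(1,n) if s[i][4]>200])
E
```

```text
clock: 8.57
eef_pos: [474.2, -436.4, 154.4]
tcp_rot: [1.941, -0.0, 2.754]
contact_force: [0.5, 1.2, -0.2]
opening: 0.467
grasp_force: 0.0
[-0.7 14.5 67.1] [ 0.35194615  0.86312853 -0.36213678]
[350.11609241 268.97201911] [372.79953121 232.67060305]
[(array([400.,  88.]), [394, 70, 14, 37, 430]), (array([350., 271.]), [334, 241, 34, 59, 1863])]
```

The grip was predicted at (350,269) and detected at (350,271). I'll straddle it, then compute the arc rows.

```bash
python3 -m creep '[{"x":0,"y":14.5,"z":0,"rx":0,"ry":0,"rz":0,"hand":40},{"x":0,"y":0,"z":25,"rx":0,"ry":0,"rz":0,"hand":40},{"x":0,"y":0,"z":25,"rx":0,"ry":0,"rz":0,"hand":40},{"x":0,"y":0,"z":12,"rx":0,"ry":0,"rz":0,"hand":40},{"x":0,"y":0,"z":5,"rx":0,"ry":0,"rz":0,"hand":22},{"x":0,"y":0,"z":0,"rx":0,"ry":0,"rz":0,"hand":22},{"x":0,"y":0,"z":0,"rx":0,"ry":0,"rz":0,"hand":22}]'
python3 - <<'E'
from h import *
s=sense();R0=Ro.from_euler('xyz',s['tcp_rot']);p=s['eef_pos'];a0=s['tcp_rot'][0]
C=np.array([525,-315,119.]);u=-np.array([.383,.924,0])
N=18;phi=np.linspace(.36,1.56,N+1);al=np.linspace(0,.42,N+1)
print(p, a0)
G0=C+80*(np.cos(.36)*u+np.array([0,0,np.sin(.36)]));off=R0.as_matrix().T@(p-G0);print("off",off.round(1))
off[2]=12
prev=(p,R0)
for i in range(1,N+1):
    R=R0*Ro.from_euler('x',al[i]);G=C+80*(np.cos(phi[i])*u+np.array([0,0,np.sin(phi[i])]))
    P=G+R.as_matrix()@off;d=prev[1].as_matrix().T@(P-prev[0]);prev=(P,R);print(i,d.round(1),P.round(0))
w=grab_frame("wrist");cv2.imwrite("pics/w7.png",cv2.resize(w,(480,360))[:,:,::-1])
E
```

```text
clock: 9.5
eef_pos: [499.9, -373.9, 143.8]
tcp_rot: [1.942, 0.0, 2.755]
contact_force: [-1.5, -1.4, -0.4]
opening: 0.257
grasp_force: 0.7
[ 499.93109204 -373.91838131  143.80712733] 1.9421821039920741
off [ 0.5  0.8 11.3]
1 [-0.   5.1  0.8] [ 501. -372.  148.]
2 [-0.   5.   0.4] [ 502. -369.  153.]
3 [-0.   5.   0.6] [ 503. -367.  157.]
4 [-0.   5.   0.8] [ 504. -364.  161.]
5 [-0.   5.   1.1] [ 505. -361.  165.]
6 [-0.   4.9  1.3] [ 506. -358.  169.]
7 [-0.   4.8  1.5] [ 508. -355.  172.]
8 [-0.   4.8  1.7] [ 509. -351.  176.]
9 [-0.   4.7  1.9] [ 511. -348.  179.]
10 [-0.   4.6  2.2] [ 513. -344.  181.]
11 [-0.   4.5  2.4] [ 514. -339.  184.]
12 [-0.   4.4  2.6] [ 516. -335.  186.]
13 [-0.   4.3  2.8] [ 518. -331.  187.]
14 [-0.   4.2  3. ] [ 520. -326.  189.]
15 [-0.   4.   3.2] [ 522. -321.  190.]
16 [-0.   3.9  3.3] [ 524. -317.  191.]
17 [-0.   3.7  3.5] [ 526. -312.  191.]
18 [-0.   3.6  3.7] [ 528. -307.  191.]
```

View pics/w7.png

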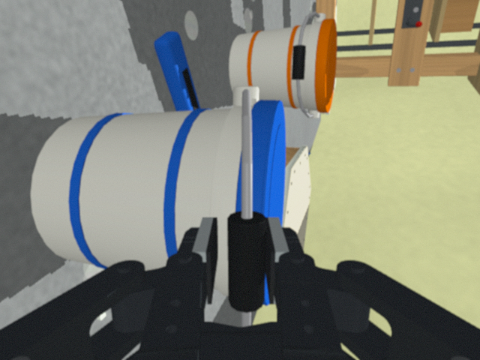

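The grip sits at (247,260), between the pads. I'll swing it up the arc in two parts.

```bash
python3 -m creep '[{"x":0,"y":5.1,"z":0.5,"rx":0.023,"ry":0,"rz":0,"hand":22},{"x":0,"y":5,"z":0.4,"rx":0.023,"ry":0,"rz":0,"hand":22},{"x":0,"y":5,"z":0.6,"rx":0.023,"ry":0,"rz":0,"hand":22},{"x":0,"y":5,"z":0.8,"rx":0.023,"ry":0,"rz":0,"hand":22},{"x":0,"y":5,"z":1.1,"rx":0.023,"ry":0,"rz":0,"hand":22},{"x":0,"y":4.9,"z":1.3,"rx":0.023,"ry":0,"rz":0,"hand":22},{"x":0,"y":4.8,"z":1.5,"rx":0.023,"ry":0,"rz":0,"hand":22},{"x":0,"y":4.8,"z":1.7,"rx":0.023,"ry":0,"rz":0,"hand":22},{"x":0,"y":4.7,"z":1.9,"rx":0.023,"ry":0,"rz":0,"hand":22}]'; python3 - <<'E'
from h import *
t=get_calibration("top");c=get_calibration("side")
for n,roi in(("top",(370,200,440,280)),("side",(225,280,310,365))):
    f=grab_frame(n);k=get_calibration(n)
    for ce,st,m in blobs(f,(105,150,120),(125,255,255),300,roi): print(n,ce,st,onz(k,ce,140).round(1))
E
```

```text
clock: 10.68
eef_pos: [510.8, -347.0, 179.1]
tcp_rot: [2.15, -0.0, 2.755]
contact_force: [-0.9, -0.4, -0.3]
opening: 0.262
grasp_force: 0.7
top [387.2 233. ] [370, 217, 40, 36, 920] [ 540.1 -294.6  140. ]
side [275.9 318.3] [252, 297, 47, 45, 1565] [ 532.8 -295.4  140. ]
```

```bash
python3 - <<'E'
from h import *
c=get_calibration("side");f=grab_frame("side");w=grab_frame("wrist")
cr=cv2.resize(f[265:365,225:325],(400,400),interpolation=cv2.INTER_CUBIC)
cv2.imwrite("pics/w8.png",np.hstack([cr,cv2.copyMakeBorder(cv2.resize(w,(400,300)),0,100,0,0,cv2.BORDER_CONSTANT)])[:,:,::-1])
E
```

```text
(no output)
```

View pics/w8.png

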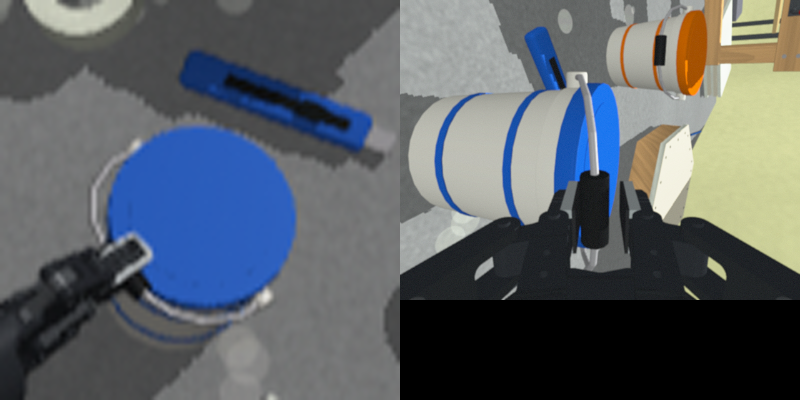

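The lid rim had been nudged again during insertion, and the lid centre is now (533,-295). The grip has also drifted towards the fingertips. I'll recompute the remaining arc from this centre and include a small advance.

```bash
python3 - <<'E'
from h import *
s=sense();R0=Ro.from_euler('xyz',s['tcp_rot']);p=s['eef_pos']
k=get_calibration("side")
a,b=onz(k,(291.3,339.3),119),onz(k,(259.3,301.3),119);print(a,b,(a+b)/2,np.degrees(np.arctan2(*(b-a)[1::-1])))
print("cutter",[onz(k,(225+x/4,265+y/4),10).round() for x,y in((185,85),(275,125),(355,150))])
C=np.array([533,-296,119.]);u=-np.array([.383,.924,0])
gg=lambda f:C+80*(np.cos(f)*u+np.array([0,0,np.sin(f)]))
from scipy.optimize import minimize_scalar
T=R0.as_matrix()
f0=minimize_scalar(lambda f:(T.T@(gg(f)-p))[1]**2,bounds=(.2,1.4),method='bounded').x
off=T.T@(p-gg(f0));print("phi",f0,off)
N=14;phi=np.linspace(f0,1.54,N+1);al=np.linspace(0,.28,N+1);prev=(p,R0)
o=np.array([0,off[1],11])
for i in range(N+1):
    R=R0*Ro.from_euler('x',al[i]);P=gg(phi[i])+R.as_matrix()@o;print(i,(prev[1].as_matrix().T@(P-prev[0])).round(1),P.round());prev=(P,R)
E
```

```text
[ 594.02270572 -324.65224058  119.        ] [ 466.23538956 -271.96654371  119.        ] [ 530.12904764 -298.30939214  119.        ] 157.59403448583174
cutter [array([ 456., -201.,   10.]), array([ 531., -198.,   10.]), array([ 593., -188.,   10.])]
phi 0.8314365505602034 [ 8.12436330e-01  1.20402093e-04 -2.26378160e+00]
0 [-0.8 -0.  13.3] [ 516. -337.  172.]
1 [-0.   3.7  1.1] [ 517. -335.  175.]
2 [-0.   3.6  1.2] [ 518. -332.  177.]
3 [-0.   3.6  1.3] [ 519. -329.  179.]
4 [-0.   3.6  1.5] [ 521. -326.  181.]
5 [-0.   3.5  1.6] [ 522. -323.  183.]
6 [-0.   3.5  1.7] [ 523. -319.  184.]
7 [-0.   3.4  1.8] [ 525. -316.  186.]
8 [-0.   3.3  1.9] [ 526. -313.  187.]
9 [-0.   3.3  2. ] [ 527. -309.  188.]
10 [-0.   3.2  2.1] [ 529. -306.  189.]
11 [-0.   3.2  2.2] [ 530. -302.  190.]
12 [-0.   3.1  2.3] [ 532. -299.  190.]
13 [-0.   3.   2.4] [ 533. -295.  191.]
14 [-0.   2.9  2.5] [ 535. -292.  191.]
```

```bash
python3 -m creep '[{"x":0,"y":0,"z":6,"rx":0,"ry":0,"rz":0,"hand":22},{"x":0,"y":0,"z":6,"rx":0,"ry":0,"rz":0,"hand":22},{"x":0,"y":3.7,"z":1.1,"rx":0.02,"ry":0,"rz":0,"hand":22},{"x":0,"y":3.6,"z":1.2,"rx":0.02,"ry":0,"rz":0,"hand":22},{"x":0,"y":3.6,"z":1.3,"rx":0.02,"ry":0,"rz":0,"hand":22},{"x":0,"y":3.6,"z":1.5,"rx":0.02,"ry":0,"rz":0,"hand":22},{"x":0,"y":3.5,"z":1.6,"rx":0.02,"ry":0,"rz":0,"hand":22},{"x":0,"y":3.5,"z":1.7,"rx":0.02,"ry":0,"rz":0,"hand":22},{"x":0,"y":3.4,"z":1.8,"rx":0.02,"ry":0,"rz":0,"hand":22},{"x":0,"y":0,"z":0,"rx":0,"ry":0,"rz":0,"hand":22}]'; cat > look.py <<'E'
from h import *
f=grab_frame("side");k=get_calibration("side")
for ce,st,m in blobs(f,(105,150,100),(125,255,255),300,(225,270,320,365)):
    pts=np.argwhere(m)[:,::-1].astype(np.float32);cc,r=cv2.minEnclosingCircle(pts);print(ce,st,np.round(cc,1),round(r,1),onz(k,cc,140).round(1))
E
python3 look.py
```

```text
clock: 12.12
eef_pos: [523.5, -316.6, 186.9]
tcp_rot: [2.288, 0.001, 2.755]
contact_force: [-1.6, -2.6, 6.2]
opening: 0.259
grasp_force: 2.8
[285.2 309. ] [261, 279, 57, 56, 1606] [288.8 304.6] 30.1 [ 546.8 -246.4  140. ]
```

That was my tenth and last allowed picture, so from here I work from numbers only. First I'll fit the lid circle in both views.

```bash
cat > look.py <<'E'
from h import *
def lid(n,rr,roi):
    f=grab_frame(n);k=get_calibration(n)
    m=cv2.inRange(cv2.cvtColor(f,cv2.COLOR_RGB2HSV),np.array((105,150,80)),np.array((125,255,255)))
    x0,y0,x1,y1=roi;m=cv2.GaussianBlur(m[y0:y1,x0:x1],(3,3),0);m=cv2.resize(m,None,fx=4,fy=4,interpolation=cv2.INTER_CUBIC)
    h=cv2.HoughCircles(m,cv2.HOUGH_GRADIENT,1,60,param1=100,param2=8,minRadius=int(4*rr[0]),maxRadius=int(4*rr[1]))
    for c in h[0][:2]:
        p=(c[0]/4+x0,c[1]/4+y0);print(n,"lid",np.round(p,1),round(c[2]/4,1),onz(k,p,140).round(1))
if __name__=="__main__":
    lid("side",(21.5,25),(235,270,325,370));lid("top",(18,21.5),(355,195,440,280))
    s=sense();print(s['eef_pos'].round(1),s['contact_force'].round(1),s['wrist_torque'].round(2),s['grasp_force'])
E
python3 look.py
```

```text
side lid [283.6 311.4] 23.4 [ 542.7 -269.3  140. ]
side lid [295.1 285.9] 24.8 [ 538.1 -192.3  140. ]
top lid [383.4 235.4] 20.2 [ 532.9 -282.3  140. ]
[ 523.4 -316.9  186.7] [-1.5 -1.1  6.5] [ 0.22 -0.13 -0.04] 3.0988799035549164
```

```bash
python3 - <<'E'
from h import *
s,t=get_calibration("side"),get_calibration("top")
for a,b in(((283.6,311.4),(383.4,235.4)),((264,330.3),(402.8,241.8)),((270.8,323.3),(394.4,237.9))):
    r=[ray(s,a),ray(t,b)];X=tri(r);print(X.round(1),[np.linalg.norm(np.cross(X-o,d)).round(1) for o,d in r])
# blue band / mask extents for tilt
f=grab_frame("side")
m=cv2.inRange(cv2.cvtColor(f,cv2.COLOR_RGB2HSV),np.array((105,150,60)),np.array((125,255,255)))[270:360,240:325]
g=cv2.inRange(cv2.cvtColor(f,cv2.COLOR_RGB2HSV),np.array((0,0,165)),np.array((180,60,255)))
n,l,st,ce=cv2.connectedComponentsWithStats(g)
print([(ce[i].round(1),st[i][4]) for i in range(1,n) if 230<ce[i][0]<330 and 270<ce[i][1]<370 and st[i][4]>1])
cnt,_=cv2.findContours(m,cv2.RETR_EXTERNAL,cv2.CHAIN_APPROX_NONE)
c=max(cnt,key=cv2.contourArea);h=[tuple(p[0]+[240,270]) for p in c]
pc=np.array(h,float);d=np.hypot(*(pc-[283.6,311.4]).T);an=np.degrees(np.arctan2(*(pc-[283.6,311.4]).T[::-1]))
for q in range(-180,180,20):
    k=(an>=q)&(an<q+20)
    if k.any(): print(q,d[k].min().round(1),d[k].max().round(1),end=' | ')
E
```

```text
[ 537.9 -275.9  138.7] [np.float64(8.2), np.float64(8.2)]
[ 515.4 -340.2  126.7] [np.float64(3.6), np.float64(3.6)]
[ 525.5 -314.8  137.4] [np.float64(1.9), np.float64(1.9)]
[(array([265.3, 295.3]), np.int32(3)), (array([272. , 319.5]), np.int32(2)), (array([297.3, 333.1]), np.int32(9)), (array([292.5, 364.5]), np.int32(4))]
-180 23.5 24.2 | -160 22.7 24.1 | -140 21.8 22.7 | -120 19.7 35.0 | -100 20.6 32.9 | -80 27.7 28.4 | -60 18.3 31.7 | -40 18.4 37.7 | -20 19.2 33.4 | 0 20.4 21.4 | 20 21.6 22.9 | 40 22.6 23.5 | 60 22.5 23.5 | 80 21.9 22.9 | 100 20.5 22.1 | 120 14.3 20.5 | 140 12.0 13.6 | 160 13.1 23.7 |
```

```bash
python3 - <<'E'
from h import *
w=grab_frame("wrist");c=get_calibration("wrist");s=sense();R=Ro.from_euler('xyz',s['tcp_rot']).as_matrix()
print("ears",onz(get_calibration("side"),(265.3,295.3),119).round(1),onz(get_calibration("side"),(297.3,333.1),119).round(1))
for q in(15,8,0,-8,-15,-25,-35): print(q,[proj(c,s['eef_pos']+R@np.array([x,0,q])).round().tolist() for x in(-20,0,20)])
print("y8",proj(c,s['eef_pos']+R@np.array([0,8,-8])).round(),proj(c,s['eef_pos']+R@np.array([0,11,-8])).round())
g=w.max(axis=2)
for x in range(290,356,8): 
    d=g[230:460,x]<60;e=np.flatnonzero(np.diff(d.astype(int)))+231;print(x,int(d[0]),e.tolist())
for y in (270,300,330,360,390): print(y,g[y,270:370:6].tolist())
E
```

```text
ears [ 473.1 -249.6  119. ] [ 600.9 -302.5  119. ]
15 [[321.0, 345.0], [321.0, 299.0], [321.0, 251.0]]
8 [[321.0, 354.0], [321.0, 307.0], [321.0, 257.0]]
0 [[321.0, 365.0], [321.0, 316.0], [321.0, 264.0]]
-8 [[321.0, 377.0], [321.0, 326.0], [321.0, 272.0]]
-15 [[321.0, 389.0], [321.0, 336.0], [321.0, 279.0]]
-25 [[321.0, 407.0], [321.0, 352.0], [321.0, 291.0]]
-35 [[321.0, 429.0], [321.0, 370.0], [322.0, 305.0]]
y8 [344. 326.] [353. 326.]
290 0 [432]
298 0 [275, 392, 433]
306 0 [273, 396, 435]
314 0 [282, 397, 436]
322 0 [280, 397, 437]
330 0 [275, 393, 435]
338 0 [434]
346 0 [432]
354 0 [291, 364, 431]
270 [177, 180, 212, 245, 220, 246, 242, 152, 227, 243, 246, 244, 206, 187, 183, 185, 112]
300 [118, 117, 73, 49, 17, 22, 25, 26, 36, 37, 37, 44, 181, 179, 25, 108, 117]
330 [119, 51, 28, 28, 18, 26, 31, 30, 23, 26, 30, 42, 183, 110, 19, 35, 99]
360 [36, 45, 30, 189, 27, 28, 29, 28, 29, 27, 25, 51, 112, 113, 41, 39, 38]
390 [35, 37, 43, 153, 213, 31, 27, 32, 28, 38, 31, 174, 179, 106, 113, 38, 36]
```

```bash
python3 - <<'E'
from h import *
w=grab_frame("wrist");c=get_calibration("wrist")
hsv=cv2.cvtColor(w,cv2.COLOR_RGB2HSV);m=cv2.inRange(hsv,np.array((103,130,60)),np.array((127,255,255)))
n,l,st,ce=cv2.connectedComponentsWithStats(m)
print([(ce[i].round(),st[i].tolist()) for i in range(1,n) if st[i][4]>150])
th=np.linspace(0,2*np.pi,73)
for C in((537,-276),(533,-283),(543,-269)):
    for z in(140,128):
        q=np.array([proj(c,(C[0]+64*np.cos(a),C[1]+64*np.sin(a),z)) for a in th]);print(C,z,q.min(0).round(),q.max(0).round())
for z in (140,126): print("rows",[proj(c,(537+64*np.cos(a),-276+64*np.sin(a),z)).round().tolist() for a in(0,np.pi/2,np.pi,4.71)])
for y in range(120,330,20):
    r=np.flatnonzero(m[y,:]);print(y,(r.min(),r.max(),len(r)) if len(r) else None)
E
```

```text
[(array([229.,  87.]), [196, 39, 67, 105, 3481]), (array([327., 200.]), [299, 133, 45, 162, 3813]), (array([279., 243.]), [248, 139, 60, 260, 7245]), (array([178., 246.]), [162, 144, 67, 206, 2583]), (array([ 67., 245.]), [47, 150, 78, 199, 2207])]
(537, -276) 140 [197. 125.] [378. 380.]
(537, -276) 128 [181. 125.] [362. 371.]
(533, -283) 140 [179. 122.] [371. 385.]
(533, -283) 128 [162. 122.] [355. 376.]
(543, -269) 140 [216. 131.] [386. 378.]
(543, -269) 128 [199. 131.] [370. 369.]
rows [[336.0, 343.0], [375.0, 194.0], [268.0, 136.0], [212.0, 343.0]]
rows [[318.0, 336.0], [356.0, 192.0], [247.0, 136.0], [193.0, 332.0]]
120 (np.int64(225), np.int64(260), 25)
140 (np.int64(234), np.int64(331), 56)
160 (np.int64(90), np.int64(337), 77)
180 (np.int64(71), np.int64(340), 86)
200 (np.int64(60), np.int64(342), 95)
220 (np.int64(53), np.int64(528), 110)
240 (np.int64(49), np.int64(343), 104)
260 (np.int64(47), np.int64(341), 103)
280 (np.int64(49), np.int64(340), 73)
300 (np.int64(54), np.int64(292), 47)
320 (np.int64(63), np.int64(292), 27)
```

The wrist view shows the lid foreshortened to 96 px where about 180 was expected. The upward force also means the bail is in compression, so the pail is being tipped away. I'll back out slowly along the tool axis to let it settle.

```bash
python3 -m creep '[{"x":0,"y":0,"z":-2,"rx":0,"ry":0,"rz":0,"hand":22},{"x":0,"y":0,"z":-2,"rx":0,"ry":0,"rz":0,"hand":22},{"x":0,"y":0,"z":-2,"rx":0,"ry":0,"rz":0,"hand":22},{"x":0,"y":0,"z":-2,"rx":0,"ry":0,"rz":0,"hand":22},{"x":0,"y":0,"z":-2,"rx":0,"ry":0,"rz":0,"hand":22}]'; cat > wl.py <<'E'
from h import *
s=sense();w=grab_frame("wrist");c=get_calibration("wrist")
m=cv2.inRange(cv2.cvtColor(w,cv2.COLOR_RGB2HSV),np.array((103,130,60)),np.array((127,255,255)))
n,l,st,ce=cv2.connectedComponentsWithStats(m)
print([(ce[i].round().tolist(),st[i].tolist()) for i in range(1,n) if st[i][4]>150])
R=Ro.from_euler('xyz',s['tcp_rot']).as_matrix();g=w.max(axis=2)
print("q ends",[(q,proj(c,s['eef_pos']+R@np.array([20,0,q]))[1].round(),proj(c,s['eef_pos']+R@np.array([-20,0,q]))[1].round()) for q in(10,0,-10,-20)])
for x in range(298,350,12):
    d=g[200:460,x]<60;print(x,(np.flatnonzero(np.diff(d.astype(int)))+201).tolist(),end=' ')
print()
import look
look.lid("side",(21.5,25),(235,270,325,370));look.lid("top",(18,21.5),(355,195,440,280))
k=get_calibration("side");f=grab_frame("side")
g=cv2.inRange(cv2.cvtColor(f,cv2.COLOR_RGB2HSV),np.array((0,0,165)),np.array((180,60,255)))
n,l,st,ce=cv2.connectedComponentsWithStats(g)
print([(ce[i].round(1).tolist(),int(st[i][4]),onz(k,ce[i],119).round().tolist()) for i in range(1,n) if 230<ce[i][0]<330 and 270<ce[i][1]<355 and st[i][4]>1])
E
python3 wl.py
```

```text
clock: 13.05
eef_pos: [520.3, -323.8, 192.8]
tcp_rot: [2.289, -0.0, 2.755]
contact_force: [-0.3, -0.1, -0.3]
opening: 0.257
grasp_force: 0.3
[([230.0, 84.0], [200, 43, 64, 99, 2929]), ([321.0, 201.0], [287, 133, 54, 160, 4026]), ([254.0, 240.0], [211, 137, 93, 219, 12277]), ([154.0, 245.0], [135, 145, 79, 206, 2282]), ([58.0, 239.0], [38, 149, 83, 191, 1796]), ([287.0, 381.0], [282, 357, 14, 42, 288])]
q ends [(10, np.float64(255.0), np.float64(350.0)), (0, np.float64(263.0), np.float64(364.0)), (-10, np.float64(273.0), np.float64(379.0)), (-20, np.float64(284.0), np.float64(397.0))]
298 [273, 392, 433] 310 [280, 395, 435] 322 [272, 393, 437] 334 [435] 346 [432] 
side lid [277.4 317.6] 23.2 [ 535.5 -292.   140. ]
side lid [292.9 310.1] 24.3 [ 563.7 -255.   140. ]
top lid [387.6 236.6] 19.5 [ 528.6 -295.3  140. ]
[([259.5, 300.0], 4, [465.0, -269.0, 119.0]), ([270.0, 333.0], 3, [534.0, -336.0, 119.0]), ([291.9, 337.7], 9, [593.0, -320.0, 119.0])]
```

Force is back to zero and the pail stands upright again at about (531,-294), with the bail at roughly 65°. I'll continue the arc in short bursts and watch the force.

```bash
python3 -m creep '[{"x":0,"y":2.9,"z":1.2,"rx":0.01,"ry":0,"rz":0,"hand":22},{"x":0,"y":2.9,"z":1.3,"rx":0.01,"ry":0,"rz":0,"hand":22},{"x":0,"y":2.8,"z":1.4,"rx":0.01,"ry":0,"rz":0,"hand":22},{"x":0,"y":2.7,"z":1.5,"rx":0.01,"ry":0,"rz":0,"hand":22},{"x":0,"y":0,"z":0,"rx":0,"ry":0,"rz":0,"hand":22}]';python3 wl.py
```

```text
clock: 13.88
eef_pos: [525.3, -312.6, 198.6]
tcp_rot: [2.328, 0.001, 2.755]
contact_force: [-0.4, -0.2, -0.6]
opening: 0.258
grasp_force: 0.0
[([229.0, 92.0], [193, 41, 89, 127, 3658]), ([142.0, 261.0], [0, 137, 302, 272, 54882]), ([35.0, 167.0], [0, 147, 92, 52, 283]), ([290.0, 384.0], [282, 377, 19, 17, 177]), ([137.0, 425.0], [121, 410, 30, 27, 475])]
q ends [(10, np.float64(255.0), np.float64(351.0)), (0, np.float64(264.0), np.float64(365.0)), (-10, np.float64(274.0), np.float64(380.0)), (-20, np.float64(285.0), np.float64(398.0))]
298 [270, 378, 434] 310 [277, 383, 435] 322 [269, 382, 437] 334 [435] 346 [433] 
side lid [267.4 326.4] 23.2 [ 522.6 -324.9  140. ]
side lid [284.9 307.4] 24.3 [ 540.7 -258.1  140. ]
top lid [397.9 239.9] 19.5 [ 517.3 -326.4  140. ]
top lid [400.6 260.6] 19.4 [ 452.1 -331.1  140. ]
[([285.0, 345.5], 2, [586.0, -347.0, 119.0])]
```

```bash
python3 wl.py; python3 -c "
from rig import *
print(sense()['contact_force'],sense()['wrist_torque'],sense()['clock'])"
```

```text
[([230.0, 90.0], [194, 42, 88, 122, 3463]), ([150.0, 258.0], [5, 134, 300, 272, 55083]), ([34.0, 170.0], [0, 147, 94, 57, 297]), ([293.0, 382.0], [282, 370, 25, 25, 266]), ([139.0, 423.0], [123, 410, 28, 23, 383])]
q ends [(10, np.float64(256.0), np.float64(351.0)), (0, np.float64(264.0), np.float64(365.0)), (-10, np.float64(274.0), np.float64(380.0)), (-20, np.float64(285.0), np.float64(398.0))]
298 [266, 323, 344, 372, 434] 310 [262, 375, 435] 322 [268, 376, 437] 334 [262, 271, 272, 372, 435] 346 [433] 
side lid [267.1 326.6] 23.5 [ 522.3 -325.8  140. ]
side lid [284.9 307.1] 24.0 [ 540.4 -257.4  140. ]
top lid [398.1 240.4] 19.8 [ 515.7 -327.1  140. ]
top lid [408.6 254.1] 20.2 [ 471.6 -356.9  140. ]
[([285.0, 345.5], 2, [586.0, -347.0, 119.0])]
[-0.16865019  0.37291065 -0.1928396 ] [-0.35569313  0.07465485 -0.0307493 ] 14.275
```

```bash
python3 - <<'E'
from h import *
for n,roi in(("side",(225,270,310,375)),("top",(350,195,450,290)),("wrist",(0,130,640,420))):
    f=grab_frame(n);k=get_calibration(n);C=-k["R"].T@k["t"]
    m=cv2.inRange(cv2.cvtColor(f,cv2.COLOR_RGB2HSV),np.array((103,140,60)),np.array((127,255,255)))
    x0,y0,x1,y1=roi;m=m[y0:y1,x0:x1]
    nn,l,st,ce=cv2.connectedComponentsWithStats(m);i=1+st[1:,4].argmax()
    cnt=max(cv2.findContours((l==i).astype(np.uint8),0,1)[0],key=cv2.contourArea);h=cv2.convexHull(cnt)
    print(n,st[i].tolist(),(ce[i]+[x0,y0]).round(1),"hull",cv2.contourArea(h),[np.round(v,1) for v in cv2.fitEllipse(h)],C.round())
    if n=="wrist": print(k["R"].round(2).tolist())
# prediction upright at (531,-294)
k=get_calibration("wrist")
for c0 in((531,-294),(521,-326)):
    q=np.array([proj(k,(c0[0]+64*np.cos(a),c0[1]+64*np.sin(a),140)) for a in np.linspace(0,6.28,60)],np.float32);print(cv2.fitEllipse(q),cv2.contourArea(q))
print(sense()['clock'])
E
```

```text
side [24, 54, 34, 27, 566] [266.8 338.8] hull 558.5 [array([41.4, 68.4]), array([24.9, 32.8]), np.float64(83.8)] [ 726. -443. 1470.]
top [28, 26, 22, 36, 401] [386.5 237. ] hull 437.0 [array([43.4, 43.9]), array([30.7, 36.6]), np.float64(14.4)] [ 144.  -69. 1965.]
wrist [6, 5, 300, 271, 54675] [151.2 258.8] hull 62244.5 [array([158.2, 152. ]), array([297. , 308.3]), np.float64(61.7)] [ 422. -384.  296.]
[[0.26, 0.64, 0.73], [0.82, -0.54, 0.18], [0.51, 0.55, -0.66]]
((239.451171875, 260.76287841796875), (207.18975830078125, 272.6409912109375), 21.453020095825195) 44275.16282259335
((168.40098571777344, 285.5875244140625), (257.9647521972656, 316.4891357421875), 35.466224670410156) 63988.31012722387
14.425
```

The wrist ellipse (centre (158,282), axes 297x308) fits an upright pail at about (520,-327). The earlier "sliding" was therefore mostly tipping, and the pail has now settled back. The bail is about upright, leaning slightly to +x. I'll advance a little, check the force and clamp.

```bash
python3 -m creep '[{"x":0,"y":0,"z":2.5,"rx":0,"ry":0,"rz":0,"hand":22},{"x":0,"y":0,"z":2.5,"rx":0,"ry":0,"rz":0,"hand":22},{"x":0,"y":0,"z":2.5,"rx":0,"ry":0,"rz":0,"hand":22},{"x":0,"y":0,"z":0,"rx":0,"ry":0,"rz":0,"hand":22}]'; cat > st.py <<'E'
from h import *
s=sense();w=grab_frame("wrist");k=get_calibration("wrist")
m=cv2.inRange(cv2.cvtColor(w,cv2.COLOR_RGB2HSV),np.array((103,140,60)),np.array((127,255,255)))[130:]
n,l,st,ce=cv2.connectedComponentsWithStats(m);i=1+st[1:,4].argmax()
h=cv2.convexHull(max(cv2.findContours((l==i).astype(np.uint8),0,1)[0],key=cv2.contourArea));e=cv2.fitEllipse(h)
p=(e[0][0],e[0][1]+130);print("ell",np.round(p),np.round(e[1]),cv2.contourArea(h),"lid",onz(k,p,140).round(1))
g=w.max(axis=2)
for x in range(292,350,6):
    d=g[200:460,x]<60;print(x,(np.flatnonzero(np.diff(d.astype(int)))+201).tolist(),end=' ')
E
python3 st.py
```

```text
clock: 14.92
eef_pos: [526.7, -307.7, 192.2]
tcp_rot: [2.328, -0.0, 2.755]
contact_force: [-1.0, 0.3, -0.0]
opening: 0.26
grasp_force: 0.0
ell [148. 290.] [306. 326.] 66330.5 lid [ 505.3 -341.6  140. ]
292 [352, 383, 432] 298 [275, 342, 348, 379, 434] 304 [271, 387, 435] 310 [270, 390, 436] 316 [277, 391, 437] 322 [278, 391, 437] 328 [269, 390, 436] 334 [271, 387, 435] 340 [274, 279, 281, 380, 434] 346 [433]
```

```bash
python3 -m creep '[{"x":0,"y":0,"z":0,"rx":0,"ry":0,"rz":0,"hand":18},{"x":0,"y":-2,"z":-2.4,"rx":0,"ry":0,"rz":0,"hand":18},{"x":0,"y":-2,"z":-2.4,"rx":0,"ry":0,"rz":0,"hand":18},{"x":0,"y":-2,"z":-2.3,"rx":0,"ry":0,"rz":0,"hand":18},{"x":0,"y":-1.8,"z":-2.3,"rx":0,"ry":0,"rz":0,"hand":18},{"x":0,"y":0,"z":0,"rx":0,"ry":0,"rz":0,"hand":18}]';python3 st.py; python3 wl.py | tail -6
```

```text
clock: 15.72
eef_pos: [522.2, -319.5, 194.1]
tcp_rot: [2.328, 0.001, 2.755]
contact_force: [-0.3, 1.8, 7.0]
opening: 0.213
grasp_force: 2.4
ell [178. 285.] [267. 306.] 54095.0 lid [ 507.8 -342.   140. ]
292 [291, 378, 432] 298 [347, 378, 434] 304 [270, 377, 435] 310 [268, 383, 436] 316 [271, 385, 436] 322 [274, 386, 437] 328 [274, 385, 436] 334 [267, 384, 435] 340 [268, 381, 434] 346 [290, 351, 433] 298 [347, 378, 434] 310 [267, 383, 436] 322 [274, 386, 437] 334 [267, 384, 435] 346 [290, 351, 433] 
side lid [267.6 326.6] 23.4 [ 523.5 -325.2  140. ]
side lid [293.6 318.4] 22.1 [ 575.8 -274.   140. ]
top lid [398.4 240.4] 19.9 [ 515.7 -327.9  140. ]
top lid [404.1 261.4] 19.2 [ 449.4 -341.7  140. ]
[([284.6, 344.4], 5, [584.0, -345.0, 119.0])]
```

The bail is now upright, with the grip about 1 mm from the hinge line and 80 mm up, and the pail is standing at (520,-326). I'll relieve the slight press and clamp.

```bash
python3 -m creep '[{"x":0,"y":1,"z":0,"rx":0,"ry":0,"rz":0,"hand":18},{"x":0,"y":0,"z":3,"rx":0,"ry":0,"rz":0,"hand":18},{"x":0,"y":0,"z":3,"rx":0,"ry":0,"rz":0,"hand":18},{"x":0,"y":0.5,"z":0,"rx":0,"ry":0,"rz":0,"hand":8},{"x":0,"y":0,"z":0,"rx":0,"ry":0,"rz":0,"hand":8},{"x":0,"y":0,"z":0,"rx":0,"ry":0,"rz":0,"hand":8},{"x":0,"y":0,"z":0,"rx":0,"ry":0,"rz":0,"hand":8}]' 50;python3 st.py
```

```text
clock: 16.85
eef_pos: [524.2, -314.1, 190.1]
tcp_rot: [2.328, -0.0, 2.755]
contact_force: [1.0, 2.6, 0.6]
opening: 0.168
grasp_force: 48.8
ell [154. 271.] [257. 310.] 57609.5 lid [ 496.3 -343.2  140. ]
292 [317, 404, 432] 298 [279, 383, 433] 304 [275, 395, 434] 310 [274, 398, 436] 316 [282, 399, 437] 322 [282, 399, 437] 328 [273, 399, 436] 334 [274, 396, 435] 340 [277, 390, 434] 346 [299, 400, 433]
```

Gripped, with 49 N on a 14–16 mm opening. Now I'll lift gently.

```bash
python3 -m creep '[{"x":0,"y":1.5,"z":-1.4,"rx":0,"ry":0,"rz":0,"hand":8},{"x":0,"y":2.5,"z":-2.4,"rx":0,"ry":0,"rz":0,"hand":8},{"x":0,"y":3.6,"z":-3.4,"rx":0,"ry":0,"rz":0,"hand":8},{"x":0,"y":3.6,"z":-3.4,"rx":0,"ry":0,"rz":0,"hand":8},{"x":0,"y":3.6,"z":-3.4,"rx":0,"ry":0,"rz":0,"hand":8},{"x":0,"y":3.6,"z":-3.4,"rx":0,"ry":0,"rz":0,"hand":8},{"x":0,"y":2,"z":-2,"rx":0,"ry":0,"rz":0,"hand":8},{"x":0,"y":0,"z":0,"rx":0,"ry":0,"rz":0,"hand":8},{"x":0,"y":0,"z":0,"rx":0,"ry":0,"rz":0,"hand":8}]' 60;python3 st.py; python3 - <<'E'
from h import *
s,t=get_calibration("side"),get_calibration("top")
a=[b for b in blobs(grab_frame("side"),(5,150,120),(15,255,255),300,(300,190,370,270))];b=[b for b in blobs(grab_frame("top"),(5,150,120),(15,255,255),300,(250,200,330,270))]
for n,c,L in(("s",s,a),("t",t,b)): print(n,[(x[0],x[1],onz(c,x[0],140).round()) for x in L])
E
```

```text
clock: 18.02
eef_pos: [524.1, -314.2, 218.2]
tcp_rot: [2.329, -0.0, 2.755]
contact_force: [-0.4, 0.1, -7.1]
opening: 0.162
grasp_force: 59.4
ell [153. 270.] [256. 309.] 58194.5 lid [ 509.7 -335.7  140. ]
292 [321, 403, 432] 298 [279, 389, 433] 304 [275, 395, 434] 310 [274, 398, 435] 316 [282, 399, 437] 322 [283, 399, 437] 328 [273, 399, 436] 334 [274, 396, 435] 340 [277, 391, 434] 346 [302, 303, 304, 404, 432] s []
t [(array([288.4, 238.9]), [271, 223, 39, 31, 444], array([531.,  12., 140.]))]
```

The load is 7.1 N (about 0.72 kg) and the pail hangs free and upright. The orange pail is near (531,15), so I'll rise and carry the blue one past it on the inside.

```bash
python3 -m creep '[{"x":0,"y":8,"z":-7.5,"rx":0,"ry":0,"rz":0,"hand":8},{"x":0,"y":14,"z":-13.5,"rx":0,"ry":0,"rz":0,"hand":8},{"x":0,"y":16,"z":-15,"rx":0,"ry":0,"rz":0,"hand":8},{"x":0,"y":16,"z":-15,"rx":0,"ry":0,"rz":0,"hand":8},{"x":0,"y":16,"z":-15,"rx":0,"ry":0,"rz":0,"hand":8},{"x":0,"y":16,"z":-15,"rx":0,"ry":0,"rz":0,"hand":8},{"x":0,"y":16,"z":-15,"rx":0,"ry":0,"rz":0,"hand":8},{"x":0,"y":14,"z":-13.5,"rx":0,"ry":0,"rz":0,"hand":8},{"x":0,"y":8,"z":-7.5,"rx":0,"ry":0,"rz":0,"hand":8},{"x":4,"y":3,"z":3.5,"rx":0,"ry":0,"rz":0,"hand":8},{"x":9,"y":7,"z":7.5,"rx":0,"ry":0,"rz":0,"hand":8},{"x":13,"y":11,"z":11.5,"rx":0,"ry":0,"rz":0,"hand":8},{"x":13,"y":11,"z":11.5,"rx":0,"ry":0,"rz":0,"hand":8},{"x":13,"y":11,"z":11.5,"rx":0,"ry":0,"rz":0,"hand":8},{"x":13,"y":11,"z":11.5,"rx":0,"ry":0,"rz":0,"hand":8},{"x":13,"y":11,"z":11.5,"rx":0,"ry":0,"rz":0,"hand":8},{"x":13,"y":11,"z":11.5,"rx":0,"ry":0,"rz":0,"hand":8}]'; python3 -c "
from rig import *;s=sense();print(s['qpos'].round(2),s['qvel'].round(2))"
```

```text
clock: 20.3
eef_pos: [480.6, -175.8, 388.2]
tcp_rot: [2.328, -0.002, 2.755]
contact_force: [0.5, 0.2, -7.1]
opening: 0.163
grasp_force: 59.4
[-0.81  0.21  1.72  0.72  1.62 -2.11] [ 0.13 -0.24  0.3   0.05 -0.13  0.05]
```

```bash
python3 -m creep '[{"x":13,"y":11,"z":11.5,"rx":0,"ry":0,"rz":0,"hand":8},{"x":13,"y":11,"z":11.5,"rx":0,"ry":0,"rz":0,"hand":8},{"x":13,"y":11,"z":11.5,"rx":0,"ry":0,"rz":0,"hand":8},{"x":13,"y":11,"z":11.5,"rx":0,"ry":0,"rz":0,"hand":8},{"x":13,"y":11,"z":11.5,"rx":0,"ry":0,"rz":0,"hand":8},{"x":13,"y":11,"z":11.5,"rx":0,"ry":0,"rz":0,"hand":8},{"x":12,"y":11,"z":11.5,"rx":0,"ry":0,"rz":0,"hand":8},{"x":9,"y":12,"z":13,"rx":0,"ry":0,"rz":0,"hand":8},{"x":5,"y":13,"z":14,"rx":0,"ry":0,"rz":0,"hand":8},{"x":1,"y":14,"z":15,"rx":0,"ry":0,"rz":0,"hand":8},{"x":-1,"y":14,"z":15,"rx":0,"ry":0,"rz":0,"hand":8},{"x":-1,"y":14,"z":15,"rx":0,"ry":0,"rz":0,"hand":8},{"x":-1,"y":14,"z":15,"rx":0,"ry":0,"rz":0,"hand":8},{"x":-1,"y":14,"z":15,"rx":0,"ry":0,"rz":0,"hand":8},{"x":-1,"y":11,"z":11.5,"rx":0,"ry":0,"rz":0,"hand":8},{"x":0,"y":7,"z":7.5,"rx":0,"ry":0,"rz":0,"hand":8},{"x":0,"y":3,"z":3.5,"rx":0,"ry":0,"rz":0,"hand":8},{"x":0,"y":0,"z":0,"rx":0,"ry":0,"rz":0,"hand":8}]'; python3 - <<'E'
from h import *
s=sense();print(s['qpos'].round(2))
f=grab_frame("wrist");c=get_calibration("wrist")
hsv=cv2.cvtColor(f,cv2.COLOR_RGB2HSV)
m=cv2.inRange(hsv,np.array((0,120,60)),np.array((6,255,255)))|cv2.inRange(hsv,np.array((172,120,60)),np.array((180,255,255)))
n,l,st,ce=cv2.connectedComponentsWithStats(m)
print([(ce[i].round(1),st[i].tolist()) for i in range(1,n) if st[i][4]>8])
for X in((492,318,274),(564,311,274)): print(proj(c,X).round())
E
```

```text
clock: 22.55
eef_pos: [495.0, 121.1, 388.2]
tcp_rot: [2.329, -0.0, 2.755]
contact_force: [0.6, -1.4, -6.5]
opening: 0.165
grasp_force: 59.4
[-0.27 -0.04  1.99  0.87  1.23 -1.78]
[(array([371.2, 111.1]), [364, 105, 15, 14, 159]), (array([383.3, 194.8]), [377, 189, 13, 13, 127])]
[374. 110.]
[385. 194.]
```

The tips are at (371,111) and (383,195), within 3 px of prediction, so the hook position holds. I'll turn 16° about the vertical, then compute the approach.

```bash
python3 -m creep '[{"x":0,"y":0,"z":0,"rx":0,"ry":0.02,"rz":-0.019,"hand":8},{"x":0,"y":0,"z":0,"rx":0,"ry":0.036,"rz":-0.034,"hand":8},{"x":0,"y":0,"z":0,"rx":0,"ry":0.046,"rz":-0.043,"hand":8},{"x":0,"y":0,"z":0,"rx":0,"ry":0.046,"rz":-0.043,"hand":8},{"x":0,"y":0,"z":0,"rx":0,"ry":0.036,"rz":-0.034,"hand":8},{"x":0,"y":0,"z":0,"rx":0,"ry":0.02,"rz":-0.019,"hand":8}]'; cat > hk.py <<'E'
from h import *
from itertools import combinations
s=sense();f=grab_frame("wrist");c=get_calibration("wrist");hsv=cv2.cvtColor(f,cv2.COLOR_RGB2HSV)
m=cv2.inRange(hsv,np.array((0,120,60)),np.array((6,255,255)))|cv2.inRange(hsv,np.array((172,120,60)),np.array((180,255,255)))
n,l,st,ce=cv2.connectedComponentsWithStats(m)
T=[onz(c,ce[i],274) for i in range(1,n) if st[i][4]>60];T.sort(key=lambda p:p[0]);print("tips",[t.round(1) for t in T])
yh=(T[0]-T[1])/np.linalg.norm(T[0]-T[1]) if len(T)==2 else np.array([-.994,.108,0]);yh=np.array([-.994,.108,0]) if abs(yh[1]-.108)>.06 else yh
xh=np.array([yh[1],-yh[0],0]);mid=(np.array([492,318.5,274])+[564,311,274])/2 if len(T)!=2 else (T[0]+T[1])/2
seat=mid+27*xh;seat[2]=260
R=Ro.from_euler('xyz',s['tcp_rot']).as_matrix();g=s['eef_pos']-13.5*R[:,2]
print("yaw hook",np.arctan2(yh[1],yh[0]),"tool",s['tcp_rot'],"seat",seat.round(1),"grip",g.round(1),"F",s['contact_force'].round(1))
for nm,o,z in(("front high",-130,g[2]),("front",-130,297),("over",0,297),("down",0,268)):
    W=seat+o*xh;W[2]=z;print(nm,W.round(1),"tool d",(R.T@(W-g)).round(1))
E
python3 hk.py
```

```text
clock: 23.35
eef_pos: [495.6, 120.6, 388.1]
tcp_rot: [2.328, -0.001, 3.037]
contact_force: [0.1, -0.5, -7.2]
opening: 0.158
grasp_force: 59.4
tips [array([490.7, 314.6, 274. ]), array([561.9, 307.7, 274. ])]
yaw hook 3.0447150383900317 tool [ 2.32845146e+00 -8.83998607e-04  3.03668908e+00] seat [528.9 338.  260. ] grip [494.6 110.9 397.4] F [ 0.1 -0.5 -7.2]
front high [516.4 208.6 397.4] tool d [-11.4  68.4  72.3]
front [516.4 208.6 297. ] tool d [-11.5  -4.6 141.3]
over [528.9 338.  297. ] tool d [-10.4  84.8 235.7]
down [528.9 338.  268. ] tool d [-10.5  63.7 255.6]
```

```bash
python3 -m creep '[{"x":-1,"y":5,"z":5,"rx":0,"ry":0,"rz":0,"hand":8},{"x":-2,"y":9,"z":10,"rx":0,"ry":0,"rz":0,"hand":8},{"x":-2,"y":12,"z":12.5,"rx":0,"ry":0,"rz":0,"hand":8},{"x":-2,"y":13,"z":14,"rx":0,"ry":0,"rz":0,"hand":8},{"x":-2,"y":12,"z":13,"rx":0,"ry":0,"rz":0,"hand":8},{"x":-1,"y":9,"z":10,"rx":0,"ry":0,"rz":0,"hand":8},{"x":-1,"y":7,"z":7,"rx":0,"ry":0,"rz":0,"hand":8},{"x":0,"y":-4,"z":4,"rx":0,"ry":0,"rz":0,"hand":8},{"x":0,"y":-9,"z":8.5,"rx":0,"ry":0,"rz":0,"hand":8},{"x":0,"y":-13,"z":12,"rx":0,"ry":0,"rz":0,"hand":8},{"x":0,"y":-14,"z":13,"rx":0,"ry":0,"rz":0,"hand":8},{"x":0,"y":-13,"z":12,"rx":0,"ry":0,"rz":0,"hand":8},{"x":0,"y":-11,"z":10.5,"rx":0,"ry":0,"rz":0,"hand":8},{"x":0,"y":-7,"z":6.5,"rx":0,"ry":0,"rz":0,"hand":8},{"x":0,"y":-2,"z":2.5,"rx":0,"ry":0,"rz":0,"hand":8},{"x":0,"y":0,"z":0,"rx":0,"ry":0,"rz":0,"hand":8}]';python3 hk.py
```

```text
clock: 25.4
eef_pos: [516.7, 217.2, 287.6]
tcp_rot: [2.328, -0.0, 3.035]
contact_force: [-0.0, -0.9, -5.9]
opening: 0.159
grasp_force: 59.3
tips [array([491.4, 314.7, 274. ]), array([563.3, 308.3, 274. ])]
yaw hook 3.052351381443757 tool [ 2.32826919e+00 -4.46076971e-04  3.03494506e+00] seat [529.8 338.4 260. ] grip [515.6 207.5 296.9] F [-0.  -0.9 -5.9]
front high [518.2 208.9 296.9] tool d [-2.4  1.2  1.2]
front [518.2 208.9 297. ] tool d [-2.4  1.3  1.1]
over [529.8 338.4 297. ] tool d [-0.1 90.6 95.6]
down [529.8 338.4 268. ] tool d [-1.000e-01  6.950e+01  1.155e+02]
```

```bash
python3 -m creep '[{"x":0,"y":3,"z":3,"rx":0,"ry":0,"rz":0,"hand":8},{"x":0,"y":6,"z":6,"rx":0,"ry":0,"rz":0,"hand":8},{"x":0,"y":9,"z":9,"rx":0,"ry":0,"rz":0,"hand":8},{"x":0,"y":10,"z":10.5,"rx":0,"ry":0,"rz":0,"hand":8},{"x":0,"y":10,"z":10.5,"rx":0,"ry":0,"rz":0,"hand":8},{"x":0,"y":10,"z":10.5,"rx":0,"ry":0,"rz":0,"hand":8},{"x":0,"y":10,"z":10.5,"rx":0,"ry":0,"rz":0,"hand":8},{"x":0,"y":10,"z":10.5,"rx":0,"ry":0,"rz":0,"hand":8},{"x":0,"y":9,"z":9.5,"rx":0,"ry":0,"rz":0,"hand":8},{"x":0,"y":7,"z":7.5,"rx":0,"ry":0,"rz":0,"hand":8},{"x":0,"y":4.5,"z":5,"rx":0,"ry":0,"rz":0,"hand":8},{"x":0,"y":3,"z":3,"rx":0,"ry":0,"rz":0,"hand":8},{"x":0,"y":0,"z":0,"rx":0,"ry":0,"rz":0,"hand":8},{"x":0,"y":0,"z":0,"rx":0,"ry":0,"rz":0,"hand":8},{"x":0,"y":0,"z":0,"rx":0,"ry":0,"rz":0,"hand":8}]';python3 hk.py
```

```text
clock: 27.32
eef_pos: [530.6, 348.3, 288.2]
tcp_rot: [2.329, -0.001, 3.035]
contact_force: [-0.2, -0.6, -7.2]
opening: 0.162
grasp_force: 59.4
tips [array([491.7, 315.3, 274. ])]
yaw hook 3.033365292886668 tool [ 2.32859138e+00 -7.33894502e-04  3.03453060e+00] seat [530.9 341.6 260. ] grip [529.6 338.6 297.4] F [-0.2 -0.6 -7.2]
front high [516.9 212.4 297.4] tool d [ -0.8 -87.2 -92.1]
front [516.9 212.4 297. ] tool d [ -0.8 -87.5 -91.8]
over [530.9 341.6 297. ] tool d [-1.   1.8  2.6]
down [530.9 341.6 268. ] tool d [ -1.  -19.2  22.5]
```

```bash
python3 -m creep '[{"x":0,"y":-1.5,"z":1.5,"rx":0,"ry":0,"rz":0,"hand":8},{"x":0,"y":-2.6,"z":3,"rx":0,"ry":0,"rz":0,"hand":8},{"x":0,"y":-3,"z":3.2,"rx":0,"ry":0,"rz":0,"hand":8},{"x":0,"y":-3,"z":3.2,"rx":0,"ry":0,"rz":0,"hand":8},{"x":0,"y":-2.9,"z":2.8,"rx":0,"ry":0,"rz":0,"hand":8},{"x":0,"y":-1.5,"z":1.4,"rx":0,"ry":0,"rz":0,"hand":8},{"x":0,"y":-0.7,"z":0.7,"rx":0,"ry":0,"rz":0,"hand":8},{"x":0,"y":-0.7,"z":0.7,"rx":0,"ry":0,"rz":0,"hand":8},{"x":0,"y":0,"z":0,"rx":0,"ry":0,"rz":0,"hand":8}]'; python3 -m creep '[{"x":0,"y":-0.7,"z":0.7,"rx":0,"ry":0,"rz":0,"hand":8},{"x":0,"y":-0.7,"z":0.7,"rx":0,"ry":0,"rz":0,"hand":8},{"x":0,"y":-0.7,"z":0.7,"rx":0,"ry":0,"rz":0,"hand":8},{"x":0,"y":0,"z":0,"rx":0,"ry":0,"rz":0,"hand":8}]'
```

```text
clock: 28.5
eef_pos: [530.7, 349.7, 265.3]
tcp_rot: [2.328, -0.001, 3.035]
contact_force: [-0.2, -0.3, -6.7]
opening: 0.163
grasp_force: 59.4
clock: 29.0
eef_pos: [530.6, 349.8, 262.2]
tcp_rot: [2.329, -0.001, 3.035]
contact_force: [0.6, 0.2, -6.4]
opening: 0.163
grasp_force: 59.4
```

```bash
for i in 1; do python3 -m creep '[{"x":0,"y":-0.7,"z":0.7,"rx":0,"ry":0,"rz":0,"hand":8},{"x":0,"y":-0.7,"z":0.7,"rx":0,"ry":0,"rz":0,"hand":8},{"x":0,"y":0,"z":0,"rx":0,"ry":0,"rz":0,"hand":8}]'; python3 -m creep '[{"x":0,"y":-0.7,"z":0.7,"rx":0,"ry":0,"rz":0,"hand":8},{"x":0,"y":-0.7,"z":0.7,"rx":0,"ry":0,"rz":0,"hand":8},{"x":0,"y":0,"z":0,"rx":0,"ry":0,"rz":0,"hand":8}]'; done
```

```text
clock: 29.38
eef_pos: [530.7, 349.8, 260.3]
tcp_rot: [2.328, -0.001, 3.035]
contact_force: [-0.0, -0.7, -7.0]
opening: 0.162
grasp_force: 59.4
clock: 29.75
eef_pos: [531.0, 350.1, 259.5]
tcp_rot: [2.327, 0.0, 3.035]
contact_force: [-3.7, -2.7, 3.6]
opening: 0.161
grasp_force: 60.5
```

The hook is carrying the load at grip z≈269, as expected. I'll ease up slightly and open gently.

```bash
python3 -m creep '[{"x":0,"y":0.3,"z":-0.3,"rx":0,"ry":0,"rz":0,"hand":8},{"x":0,"y":0,"z":0,"rx":0,"ry":0,"rz":0,"hand":8}]'; python3 -c "
from rig import *;s=sense();print(s['wrist_torque'].round(2),s['contact_force'].round(1))"; python3 -m creep '[{"x":0,"y":0,"z":0,"rx":0,"ry":0,"rz":0,"hand":17},{"x":0,"y":0,"z":0,"rx":0,"ry":0,"rz":0,"hand":19},{"x":0,"y":0,"z":0,"rx":0,"ry":0,"rz":0,"hand":21},{"x":0,"y":0,"z":0,"rx":0,"ry":0,"rz":0,"hand":24},{"x":0,"y":0,"z":0,"rx":0,"ry":0,"rz":0,"hand":27},{"x":0,"y":0,"z":0,"rx":0,"ry":0,"rz":0,"hand":27}]' 20;python3 st.py
```

```text
clock: 30.0
eef_pos: [531.0, 350.1, 259.4]
tcp_rot: [2.328, -0.0, 3.035]
contact_force: [-1.8, -2.5, 3.0]
opening: 0.159
grasp_force: 60.4
[-0.22  0.13  0.17] [-1.8 -2.5  3. ]
clock: 30.75
eef_pos: [530.7, 349.9, 258.8]
tcp_rot: [2.329, -0.001, 3.035]
contact_force: [-0.0, 0.0, 0.2]
opening: 0.311
grasp_force: 0.0
ell [162. 286.] [290. 305.] 61241.5 lid [549.9 345.4 140. ]
292 [432] 298 [281, 311, 434] 304 [277, 399, 435] 310 [276, 401, 436] 316 [285, 402, 437] 322 [285, 402, 437] 328 [275, 402, 437] 334 [277, 295, 297, 399, 435] 340 [279, 288, 298, 395, 434] 346 [433]
```

The load is off the tool and the grip has stayed put. I'll withdraw straight back along the tool axis.

```bash
python3 -m creep '[{"x":0,"y":0,"z":0,"rx":0,"ry":0,"rz":0,"hand":30},{"x":0,"y":0,"z":-3,"rx":0,"ry":0,"rz":0,"hand":30},{"x":0,"y":0,"z":-5,"rx":0,"ry":0,"rz":0,"hand":30},{"x":0,"y":0,"z":-7,"rx":0,"ry":0,"rz":0,"hand":30},{"x":0,"y":0,"z":-10,"rx":0,"ry":0,"rz":0,"hand":30},{"x":0,"y":0,"z":-10,"rx":0,"ry":0,"rz":0,"hand":30}]'; python3 -m creep '[{"x":0,"y":0,"z":-12,"rx":0,"ry":0,"rz":0,"hand":30},{"x":0,"y":0,"z":-20,"rx":0,"ry":0,"rz":0,"hand":30},{"x":0,"y":0,"z":-25,"rx":0,"ry":0,"rz":0,"hand":30},{"x":0,"y":0,"z":-25,"rx":0,"ry":0,"rz":0,"hand":30},{"x":0,"y":0,"z":-25,"rx":0,"ry":0,"rz":0,"hand":30},{"x":0,"y":0,"z":-15,"rx":0,"ry":0,"rz":0,"hand":30},{"x":0,"y":0,"z":0,"rx":0,"ry":0,"rz":0,"hand":30}]'; cat > fin.py <<'E'
from h import *
f=grab_frame("wrist");k=get_calibration("wrist");hsv=cv2.cvtColor(f,cv2.COLOR_RGB2HSV)
m=cv2.inRange(hsv,np.array((103,140,60)),np.array((127,255,255)))
n,l,st,ce=cv2.connectedComponentsWithStats(m)
for i in np.argsort(-st[1:,4])[:3]+1:
    h=cv2.convexHull(max(cv2.findContours((l==i).astype(np.uint8),0,1)[0],key=cv2.contourArea));e=cv2.fitEllipse(h);print("blue",st[i].tolist(),[np.round(v,1) for v in e],onz(k,e[0],209).round(1))
q=np.array([proj(k,(530+64*np.cos(a),340+64*np.sin(a),209)) for a in np.linspace(0,6.28,60)],np.float32);print("pred lid",[np.round(v,1) for v in cv2.fitEllipse(q)])
print("pred grip",proj(k,(530,340,268)).round(),[proj(k,(530+sx*36*.994,340-sx*36*.108,274)).round().tolist() for sx in(1,-1)])
d=cv2.inRange(f,(0,0,0),(50,50,50));n,l,st,ce=cv2.connectedComponentsWithStats(d)
print("dark",[(ce[i].round().tolist(),st[i].tolist()) for i in range(1,n) if st[i][4]>100])
m=cv2.inRange(hsv,np.array((0,120,60)),np.array((6,255,255)))|cv2.inRange(hsv,np.array((172,120,60)),np.array((180,255,255)))
n,l,st,ce=cv2.connectedComponentsWithStats(m);print("red",[(ce[i].round(1).tolist(),st[i].tolist(),onz(k,ce[i],274).round().tolist()) for i in range(1,n) if st[i][4]>30])
E
python3 fin.py
```

```text
clock: 31.55
eef_pos: [528.0, 324.0, 283.5]
tcp_rot: [2.328, -0.0, 3.035]
contact_force: [0.0, 0.4, -0.5]
opening: 0.354
grasp_force: 0.0
clock: 32.42
eef_pos: [519.1, 235.6, 367.6]
tcp_rot: [2.328, 0.001, 3.034]
contact_force: [-0.2, 0.5, 0.6]
opening: 0.353
grasp_force: 0.0
blue [178, 129, 138, 163, 17154] [array([247.7, 210. ]), array([138.9, 164.1]), np.float64(6.2)] [523.7 323.5 209. ]
blue [514, 53, 63, 58, 3131] [array([543.1,  81.3]), array([64.6, 79.6]), np.float64(55.3)] [461.3 960.5 209. ]
blue [441, 61, 41, 53, 1953] [array([461.3,  85.8]), array([44.2, 69.7]), np.float64(9.1)] [453.2 661.7 209. ]
pred lid [array([256.7, 210.1]), array([128.6, 166.2]), np.float64(11.8)]
pred grip [321. 225.] [[327.0, 276.0], [327.0, 173.0]]
dark [([318.0, 224.0], [310, 195, 20, 59, 874]), ([321.0, 420.0], [0, 291, 640, 189, 58278])]
red [([294.6, 176.0], [286, 168, 18, 17, 236], [491.0, 315.0, 274.0]), ([297.5, 286.0], [290, 278, 17, 17, 220], [562.0, 308.0, 274.0])]
```

```bash
python3 -m creep '[{"x":0,"y":0,"z":-10,"rx":0,"ry":0,"rz":0,"hand":30},{"x":0,"y":0,"z":0,"rx":0,"ry":0,"rz":0,"hand":30},{"x":0,"y":0,"z":0,"rx":0,"ry":0,"rz":0,"hand":30},{"x":0,"y":0,"z":0,"rx":0,"ry":0,"rz":0,"hand":30},{"x":0,"y":0,"z":0,"rx":0,"ry":0,"rz":0,"hand":30},{"x":0,"y":0,"z":0,"rx":0,"ry":0,"rz":0,"hand":30}]' >/dev/null; python3 fin.py | grep -E "pred|dark|178|blue" | head -4; python3 -m creep '[{"x":0,"y":0,"z":0,"rx":0,"ry":0,"rz":0,"hand":30},{"x":0,"y":0,"z":0,"rx":0,"ry":0,"rz":0,"hand":30},{"x":0,"y":0,"z":0,"rx":0,"ry":0,"rz":0,"hand":30},{"x":0,"y":0,"z":0,"rx":0,"ry":0,"rz":0,"hand":30},{"x":0,"y":0,"z":0,"rx":0,"ry":0,"rz":0,"hand":30}]' >/dev/null; python3 fin.py; python3 - <<'E'
from h import *
for n,roi in(("side",(260,270,330,310)),("top",(330,215,365,275))):
    k=get_calibration(n);a=cv2.cvtColor(cv2.imread(f"pics/{n}0.png"),cv2.COLOR_BGR2RGB)
    for f in(a,grab_frame(n)):
        print(n,"cutter",[b[0].tolist() for b in blobs(f,(100,120,60),(125,255,255),60,roi)],"orange",[b[0].tolist() for b in blobs(f,(3,150,90),(15,255,255),200,(300,190,370,270) if n=="side" else (250,200,330,270))])
E
```

```text
blue [183, 130, 133, 159, 16273] [array([250. , 209.3]), array([134.7, 159.6]), np.float64(6.7)] [524.8 323.7 209. ]
blue [513, 55, 62, 57, 3086] [array([543. ,  82.6]), array([62.5, 77.9]), np.float64(61.3)] [462.5 975.4 209. ]
blue [438, 62, 44, 53, 2055] [array([459.8,  87.3]), array([53.9, 66.1]), np.float64(68.8)] [453.8 664.7 209. ]
pred lid [array([258.6, 208.2]), array([124.7, 161.6]), np.float64(11.3)]
blue [182, 130, 134, 159, 16265] [array([250.1, 209.1]), array([135.1, 159.5]), np.float64(6.7)] [524.7 323.8 209. ]
blue [513, 55, 62, 57, 3093] [array([542.7,  83.2]), array([63.4, 77.1]), np.float64(53.8)] [463.5 974.1 209. ]
blue [438, 62, 44, 53, 2059] [array([459.6,  87.3]), array([53.8, 65.1]), np.float64(66.3)] [453.8 664.3 209. ]
pred lid [array([258.6, 208.1]), array([124.7, 161.6]), np.float64(11.3)]
pred grip [320. 222.] [[326.0, 272.0], [327.0, 172.0]]
dark [([318.0, 223.0], [311, 195, 19, 57, 824]), ([321.0, 420.0], [0, 291, 640, 189, 58425])]
red [([295.9, 175.9], [288, 168, 17, 17, 221], [491.0, 315.0, 274.0]), ([298.6, 282.7], [291, 275, 16, 17, 207], [563.0, 308.0, 274.0])]
side cutter [[293.1, 289.8]] orange [[330.3, 226.5]]
side cutter [[293.1, 289.8]] orange [[330.3, 226.5]]
top cutter [[349.4, 249.3]] orange [[290.3, 235.5]]
top cutter [[349.4, 249.3]] orange []
```

The pail hangs still on both prongs. In the side view the cutter and the orange pail are exactly where they started.

```bash
python3 -c "
from rig import *;print(sense()['clock'],sign_off())"
```

```text
the job is handed in; nothing more can be done
34.05 None
```

The blue pail hangs still on both prongs of the hook and the gripper is clear of it; I handed the job in at 34 s, though while swinging up the bail I tipped the pail and slid it slightly on the bench before it settled upright.

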